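# Leak-check and tally the retained food samples

### The job

Leak-check the food sample jars standing on the table, from the tallest to the shortest: turn each one over so that its lid points steeply down (at least 130 degrees from upright), hold it so for two seconds, and stand it upright in the brown fridge tray before taking the next. Press the tally counter's key once for each jar, so that in the end it shows how many jars there are, and leave the other things on the table where they are.

Things in the scene. Friction and masses are not known exactly. Their poses are not given: they have to be found in the camera images.
- jar_a: The tallest jar: closed stainless steel sample jar, straight-sided, 66 mm in diameter and 104 mm high over all. The lid is pressed on and stays on; it is the top 14 mm, of about the same diameter, with a white paper label on top. About 360 g. Origin: centre of the underside; z towards the lid. In some runs it is not there (its reading is None from the start). Can be gripped across the body at any height with 25 to 40 N.
- jar_b: The second tallest jar: closed stainless steel sample jar, straight-sided, 66 mm in diameter and 88 mm high over all. The lid is pressed on and stays on; it is the top 14 mm, of about the same diameter, with a white paper label on top. About 320 g. Origin: centre of the underside; z towards the lid. In some runs it is not there (its reading is None from the start). Can be gripped across the body at any height with 25 to 40 N.
- jar_c: The third tallest jar: closed stainless steel sample jar, straight-sided, 66 mm in diameter and 72 mm high over all. The lid is pressed on and stays on; it is the top 14 mm, of about the same diameter, with a white paper label on top. About 280 g. Origin: centre of the underside; z towards the lid. In some runs it is not there (its reading is None from the start). Can be gripped across the body at any height with 25 to 40 N.
- jar_d: The shortest jar: closed stainless steel sample jar, straight-sided, 66 mm in diameter and 56 mm high over all. The lid is pressed on and stays on; it is the top 14 mm, of about the same diameter, with a white paper label on top. About 240 g. Origin: centre of the underside; z towards the lid. In some runs it is not there (its reading is None from the start). Can be gripped across the body at any height with 25 to 40 N.
- tray_floor (a point): The dark brown fridge tray, fixed to the table, 250 mm (x) by 270 mm (y) outside, with a rim 8 mm wide that stands 12 mm above the table. This point is the centre of its inner floor, which lies 6 mm above the table and measures 234 mm (x) by 254 mm (y); axes along the tray's sides, z up. All four jars fit, two by two, about 100 to 120 mm apart.
- counter: Grey bench tally counter, fixed to the table: case 72 mm (x) by 130 mm (y) by 64 mm high on a foot plate of 92 by 150 mm, with four number wheels in the window in its top; at its -y end a tower 52 mm (x) by 56 mm (y) rises to 80 mm and carries the push key. Origin: centre of the underside; x to its back, z up.
- key_top (a point): Centre of the top of the counter's push key, a round black cap 27 mm across, 106 mm above the table at rest. It is pressed straight down and springs back by itself; full stroke 14.5 mm to a hard stop, 2 N at first, 5 to 10 N in the second half. A stroke counts only when it goes at least 13 mm down and is then let all the way up again.
- key (a joint): Stroke of the push key in m: 0 up, 0.0145 fully down.
- tally (a joint): Rotation in rad of the units wheel of the counter; it reads 0 with 0 in the window and each full stroke of the key turns it on by one number, 0.628 rad (it comes to rest within 0.05 rad of that). It starts at 0 and only turns forwards; it stands between two numbers while the key is down. The other wheels do not move.
- probe: Bystander: white probe thermometer lying on the table, 193 mm long along its x, 18 mm high. Origin: on the table, near its middle.
- label_roll: Bystander: roll of paper labels standing on end, 64 mm in diameter, 40 mm high. Origin: centre of the underside.
- ladle: Bystander: steel serving spoon lying on the table, 240 mm long along its x. Origin: underside, about its middle.
- spare_lid: Bystander: spare steel jar lid lying on the table, 67 mm in diameter, 14 mm high. Origin: centre of the underside.
Things that resemble listed ones, but are neither listed nor needed, are in the scene too. Leave any green or purple look-alike of the jar_c alone.

How it is judged:
By the outcome, as a careful person would: the job done as asked, in the order asked, and still so for the second after the job is handed in, with the robot touching nothing.
Of jar_a, jar_b, jar_c, jar_d only 2 to 4 are there at a start; the rules pass over those that are not, and their reading is None.
At some moment in a run one of jar_a, jar_b, jar_c, jar_d may be knocked a few centimetres aside while the robot is not near it.
It also fails if it takes over 210 s, if anything falls off the work surface, if the arm or the gripper's body presses on something with over 40 N, if the wrist force passes 120 N, or if a joint passes its speed limit or range.

### The arm

A 6-joint arm with a two-finger parallel gripper is mounted at the origin on the work surface. World frame = base frame: x ahead of the robot, y to its left, z up, the work surface at z = 0. Lengths are in mm, angles in degrees, forces in N, time in s.
With the tool pointing down it reaches from about 325 to 850 mm from the base axis. Payload 4.4 kg.
Tool frame: the origin (TCP) lies between the finger pads; the fingertips stand 19 mm ahead of it and the grasp point (between the pads) is the TCP (r.tip_extent is the distance from the TCP to the fingertips, in mm); z points along the fingers, y is the line along which they close (so a half turn about z gives the same grasp; the last joint's range is limited). The gripper opens to 94 mm and grips with 3 to 60 N. Pads are 16 mm wide; open, the fingers measure 119 mm over their backs; the gripper's body (75 mm by 177 mm) begins 78 mm behind the grasp point.
Start: joints at [54.975, 11.837, 88.321, -0, 79.842, -8.623], TCP at [255.692, 515.023, 224.447] pointing down, gripper open.
Joint ranges: [-156.59, 156.59], [-49.26, 127.26], [12.9, 141.05], [-63.56, 243.56], [4.71, 150.69], [-161.64, 161.64]. Speed limits (degrees/s): [159.86, 159.86, 180, 180, 180, 180].

### API

Orientations are given as a 3x3 rotation matrix whose columns are the frame's x, y, z axes.
In Python, from bench import r, viewer, order gives the robot as it stands.
- The arm moves only by the tool jog_arm, never from a script. Its argument "deltas" is a list that holds one entry, the list of rows, each a list of 7 numbers: the closure, from 0 (fully open) to 1 (shut), then the shift along the world's x, y, z in m, then the turn, a rotation vector about the world's x, y, z in degrees. In form: [[[jaw, tx, ty, tz, ax, ay, az], ...]]. A call has 1 to 12 rows; each row shifts and turns the commanded pose from where the row before left it; what a row does not reach is not made up. A row lasts 1/12 s, in which the tool goes at most 41.7 mm and 7.16 degrees, less where a joint would pass 70% of its speed; a pose out of reach is approached as far as the arm can. A call is refused whole if a number of a shift passes 0.0417 or a number of a turn 7.16, either way. A call with a gripper value outside its range is refused whole. The fingers move at their own pace and stop on an object; "force" is the grip in N (left out, the last holds). Time passes only in rows, so rows that do not move let the fingers close. It gives the time, the measured TCP pose, the force, the opening and the grip force at its end, in the units of the state.
- r.get_obs(): the state, without advancing time (a new reading comes with each control period).
- viewer.snapshot(name): name is "side" or "top"; returns the picture (400x640x3 uint8, red, green, blue); there is no depth.
- viewer.camera_model(name): a dict with "fovy" (degrees; the focal length in pixels is half the picture's height over the tangent of half this angle, whatever the lens; pixels are square), "cx", "cy" (the principal point, pixels), "dist" ([k1, k2, p1, p2, k3] as OpenCV has them; the pictures are not rectified), "world_from_camera" (4x4, takes a point from camera to world coordinates). Camera axes: x right, y down, z forward; pixel columns grow to the right and rows downward; lengths in mm; the calibration is good to about 2 mm. A picture is of the moment at which its call begins. camera_model takes no time and is no camera call.
- order.finish_job(): hands the job in; it is judged then, once.
The state is a dict: "t": time; "q": joint angles; "joint_velocities": joint speeds; "joint_efforts": joint torques, N m; "eef_pos": TCP position; "tcp_rot": TCP orientation; "force": force on the tool from outside, world axes, zero at the start; "torque": the same for the moment, N m; "width": opening from 0.0 (shut) to 1.0 (fully open); "grasp_force": force on a finger pad.
Only numpy, scipy, OpenCV 4.12 (cv2) and the standard library are available. Lean on these libraries where they do the work, as an engineer would, in place of code of your own. Each camera call takes 0.05 s, during which the arm holds its last target. There are 200 camera calls.

## Working session

There is one attempt and no reset: what is moved stays moved. The work goes in short steps, Python scripts to look and compute and a tool call to move; the robot and the scene stay as the last step left them, time stands still between calls to the robot, and variables do not carry over. Pictures are saved under pics/ and viewed, at most 14 in all, crops included, and the job is handed in when it is done.

Besides the shell and the picture viewer there is one more tool, called after "Call:" by a JSON object that holds its "fn" and its "kwargs", one argument or row to a line. jog_arm: Moves the arm, as the interface text tells. Its arguments: {"type":"object","properties":{"deltas":{"type":"array"},"force":{"type":"number"}},"required":["deltas"]}

```bash
ls; mkdir -p pics; python3 - <<'E'
from bench import r, viewer, order
import cv2
for n in("top","side"):
    im=viewer.snapshot(n); cv2.imwrite(f"pics/{n}0.png",im[:,:,::-1]); print(viewer.camera_model(n))
print(r.get_obs())
E
```

```text
pics
{'fovy': 45.51735319851409, 'cx': 319.10368661943045, 'cy': 194.36809288571607, 'dist': array([0.02715493, 0.        , 0.        , 0.        , 0.        ]), 'world_from_camera': array([[ 2.84091725e-02, -9.84840496e-01,  1.71120181e-01,
         3.83432192e+02],
       [-9.99540722e-01, -2.61817788e-02,  1.52597359e-02,
        -5.34625623e+01],
       [-1.05481751e-02, -1.71475106e-01, -9.85131983e-01,
         1.24005334e+03],
       [ 0.00000000e+00,  0.00000000e+00,  0.00000000e+00,
         1.00000000e+00]])}
{'fovy': 42.5729188365619, 'cx': 324.10830950689564, 'cy': 190.25293712341167, 'dist': array([0.04657794, 0.        , 0.        , 0.        , 0.        ]), 'world_from_camera': array([[-9.99990899e-01,  6.09846766e-04,  4.22249300e-03,
         5.67373299e+02],
       [-2.37633879e-03,  7.42362769e-01, -6.69993935e-01,
         7.28001154e+02],
       [-3.54321523e-03, -6.69997871e-01, -7.42354564e-01,
         9.62349543e+02],
       [ 0.00000000e+00,  0.00000000e+00,  0.00000000e+00,
         1.00000000e+00]])}
{'t': 0.1, 'q': array([ 5.49753434e+01,  1.18787382e+01,  8.83925359e+01, -6.63614010e-04,
        7.98428370e+01, -8.62224372e+00]), 'joint_velocities': array([ 0.07694416, -0.01290438, -0.0675831 , -0.10239226, -0.00413396,
       -0.06638244]), 'joint_efforts': array([-1.03889201e-04, -3.71864104e+01, -2.82290107e+01,  7.01682153e-02,
        3.12515593e-02, -5.53501070e-05]), 'eef_pos': array([255.30717237, 514.46908597, 223.44687725]), 'tcp_rot': array([[-8.95693785e-01,  4.44669942e-01, -1.13370720e-03],
       [ 4.44671295e-01,  8.95692335e-01, -1.63748400e-03],
       [ 2.87312938e-04, -1.97081129e-03, -9.99998017e-01]]), 'force': array([-0.08533914, -0.41105863,  0.0372272 ]), 'torque': array([-0.0154356 , -0.0463306 ,  0.04273498]), 'grasp_force': 0.0, 'width': 1.001420612964232}
```

View pics/top0.png

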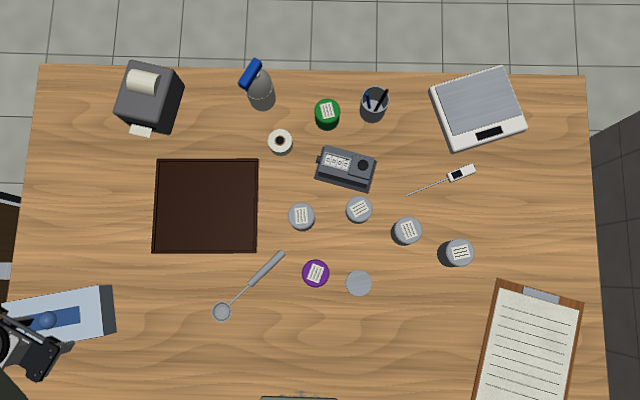

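View pics/side0.png

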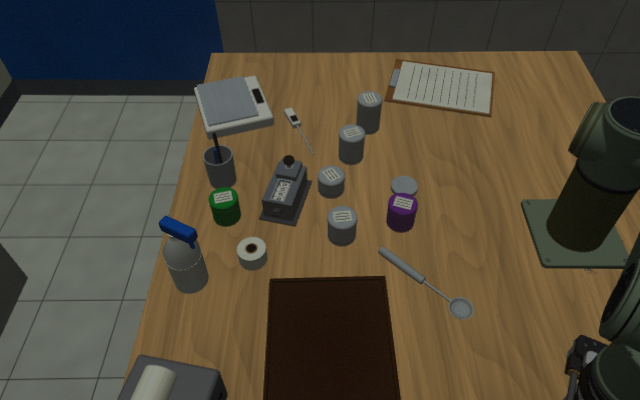

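Top view: tray (205,206), counter (346,168) with its key (363,165), and four steel jars at (459,252), (407,230), (302,216) and (359,209). The side view (369,112), (351,144), (342,225), (331,182) gives these as a, b, c and d by height.

Possible confusions:
- Spare lid: top (359,283).
- Green jar: (327,113), a look-alike.
- Purple jar: (315,273), a look-alike.
- Label roll: (280,141).
- Pen cup: (375,103).

I choose the four bare steel bodies with white labels.

```bash
cat > h.py <<'E'
import numpy as np, cv2
from bench import r, viewer, order
def ray(n,uv):
    c=viewer.camera_model(n); f=200/np.tan(np.radians(c['fovy']/2))
    K=np.array([[f,0,c['cx']],[0,f,c['cy']],[0,0,1]])
    p=cv2.undistortPoints(np.array([[uv]],float),K,np.array(c['dist']))[0,0]
    M=c['world_from_camera']; return M[:3,3], M[:3,:3]@np.array([p[0],p[1],1])
def cast(n,uv,z):
    o,d=ray(n,uv); return (o+d*(z-o[2])/d[2])[:2]
def proj(n,P):
    c=viewer.camera_model(n); f=200/np.tan(np.radians(c['fovy']/2))
    K=np.array([[f,0,c['cx']],[0,f,c['cy']],[0,0,1]]); M=np.linalg.inv(c['world_from_camera'])
    return cv2.projectPoints(np.array([P],float),cv2.Rodrigues(M[:3,:3])[0],M[:3,3],K,np.array(c['dist']))[0][0,0]
def label(im,uv,w=22):
    "centre of the white paper label near a pixel"
    u,v=map(int,uv); g=im[max(v-w,0):v+w,max(u-w,0):u+w].astype(int)
    m=((g.min(2)>170)&(g.max(2)-g.min(2)<50)).astype(np.uint8)
    m=cv2.morphologyEx(m,cv2.MORPH_CLOSE,np.ones((5,5)))
    cs=cv2.findContours(m,cv2.RETR_EXTERNAL,2)[0]
    if not cs: return None
    c=max(cs,key=cv2.contourArea)
    (x,y),s,a=cv2.minAreaRect(c); return np.array([x+max(u-w,0),y+max(v-w,0)]),s
E
python3 - <<'E'
from h import *
T=cv2.imread('pics/top0.png')[:,:,::-1]; S=cv2.imread('pics/side0.png')[:,:,::-1]
for n,ut,us,h in [('a',(459,252),(369,100),104),('b',(407,230),(351,132),88),('c',(302,216),(342,217),72),('d',(359,209),(331,174),56)]:
    for cam,im,u in(('top',T,ut),('side',S,us)):
        l=label(im,u); print(n,cam,l, l and cast(cam,l[0],h).round(1))
for q in [(157,159),(258,159),(257,253),(152,252)]: print('tray',cast('top',q,12).round(1))
for cam,im,u in(('top',T,(363,165)),('side',S,(289,160))):
    g=im[u[1]-12:u[1]+12,u[0]-12:u[0]+12].max(2); m=(g<45).astype(np.uint8)
    k,L,s,c=cv2.connectedComponentsWithStats(m); print(s,c)
    i=1+s[1:,4].argmax(); q=c[i]+np.array(u)-12; print('key',cam,q,cast(cam,q,104).round(1))
a=cv2.resize(T[130:300,270:490],None,fx=3.4,fy=3.4); cv2.imwrite('pics/c1.png',a[:,:,::-1])
E
```

```text
a top (array([460.32352829, 251.70588112]), (13.232758522033691, 17.462905883789062)) [ 452.6 -372.3]
a side None None
b top (array([408.37931061, 229.44827652]), (17.08397102355957, 12.998673439025879)) [ 503.3 -253.6]
b side None None
c top (array([300.72413826, 215.18965721]), (16.44300651550293, 12.539868354797363)) [533.    8.5]
c side None None
d top (array([359.0615406 , 208.10769272]), (11.907332420349121, 16.620651245117188)) [ 556.8 -136.2]
d side None None
tray [680.4 397.7]
tray [687.6 130.2]
tray [440.1 120.2]
tray [435.6 389.1]
[[  0   0  24  24 487]
 [  7   7  10  10  84]
 [  0  22   3   1   3]
 [  4  23   2   1   2]] [[11.60985626 11.37166324]
 [11.4047619  11.5952381 ]
 [ 1.         22.        ]
 [ 4.5        23.        ]]
key top [362.4047619 164.5952381] [ 657.4 -139.5]
[[  0   0  24  24 486]
 [  6   8  11  10  85]
 [ 22  19   2   5   5]] [[11.41975309 11.2654321 ]
 [11.31764706 12.28235294]
 [22.4        21.        ]]
key side [288.31764706 160.28235294] [ 657.6 -142.7]
```

View pics/c1.png

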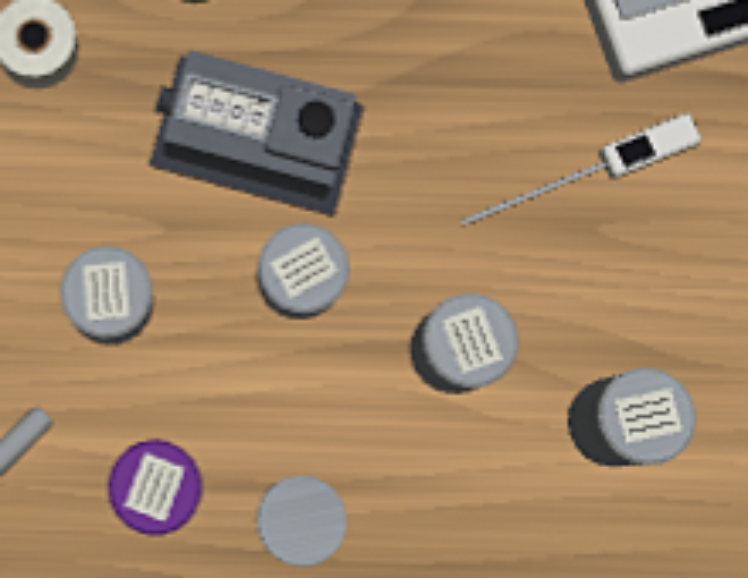

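The crop confirms the four labelled steel jars. The bare lid at about (359,283) and the purple jar are excluded. Now moving above jar a.

Call:
{"fn": "jog_arm", "kwargs": {
  "deltas": [
    [[0,0.0082,-0.037,0.003,0,0,-4],[0,0.0082,-0.037,0.003,0,0,-4],[0,0.0082,-0.037,0.003,0,0,-4],[0,0.0082,-0.037,0.003,0,0,-4],[0,0.0082,-0.037,0.003,0,0,-4],[0,0.0082,-0.037,0.003,0,0,-4],[0,0.0082,-0.037,0.003,0,0,-4],[0,0.0082,-0.037,0.003,0,0,-4],[0,0.0082,-0.037,0.003,0,0,-4],[0,0.0082,-0.037,0.003,0,0,-4],[0,0.0082,-0.037,0.003,0,0,-4],[0,0.0082,-0.037,0.003,0,0,-4]]
  ]
}}

```text
t: 1.1
eef_pos: [353.7, 69.3, 260.4]
tcp_rot: [[-0.266, 0.964, 0.0], [0.964, 0.266, 0.0], [-0.0, 0.0, -1.0]]
force: [0.8, -0.3, 0.2]
width: 1.001
grasp_force: 0.0
```

Call:
{"fn": "jog_arm", "kwargs": {
  "deltas": [
    [[0,0.0082,-0.037,0,0,0,-4],[0,0.0082,-0.037,0,0,0,-4],[0,0.0082,-0.037,0,0,0,-4],[0,0.0082,-0.037,0,0,0,-4],[0,0.0082,-0.037,0,0,0,-4],[0,0.0082,-0.037,0,0,0,-4],[0,0.0082,-0.037,0,0,0,-4],[0,0.0082,-0.037,0,0,0,-4],[0,0.0082,-0.037,0,0,0,-4],[0,0.0082,-0.037,0,0,0,-4],[0,0.0082,-0.037,0,0,0,-4],[0,0.0082,-0.037,0,0,0,-4]]
  ]
}}

```text
t: 2.1
eef_pos: [452.3, -374.6, 259.6]
tcp_rot: [[0.539, 0.842, -0.001], [0.842, -0.539, 0.001], [0.0, -0.001, -1.0]]
force: [0.6, 0.7, 1.5]
width: 1.0
grasp_force: 0.0
```

```bash
cat > st.py <<'E'
from h import *
import sys
def st():
    o=r.get_obs(); R=o['tcp_rot']
    print('t',round(o['t'],2),'p',o['eef_pos'].round(1),'yang',np.degrees(np.arctan2(R[1,1],R[0,1])).round(1),'z',R[:,2].round(3),'q',o['q'].round(1),'F',o['force'].round(1),'w',round(o['width'],3),'g',round(o['grasp_force'],1))
if __name__=='__main__': st()
E
python3 - <<'E'
from st import *; st()
for n,p,h in [('a',(452.6,-372.3),104),('b',(503.3,-253.6),88),('c',(533,8.5),72),('d',(556.8,-136.2),56)]: print(n,proj('side',(*p,h)).round(), proj('side',(*p,0)).round())
T=viewer.snapshot('top');S=viewer.snapshot('side')
cv2.imwrite('pics/p2.png',np.vstack([T[130:330,200:520],S[60:260,230:550]])[:,:,::-1])
E
```

```text
t 2.1 p [ 452.3 -374.6  259.6] yang -32.6 z [-0.001  0.001 -1.   ] q [-48.1  11.9  84.    0.   84.1 -15.5] F [0.6 0.7 1.5] w 1.0 g 0.0
a [369. 100.] [367. 129.]
b [351. 134.] [350. 159.]
c [342. 218.] [341. 238.]
d [331. 176.] [330. 192.]
```

View pics/p2.png

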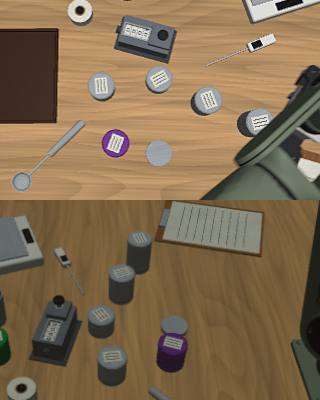

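Jar a is unmoved, and the measurements agree in both views. Descending and gripping.

Call:
{"fn": "jog_arm", "kwargs": {
  "deltas": [
    [[0,0,0.002,-0.03,0,0,0],[0,0,0,-0.03,0,0,0],[0,0,0,-0.03,0,0,0],[0,0,0,-0.03,0,0,0],[0,0,0,-0.03,0,0,0],[0,0,0,-0.02,0,0,0],[0,0,0,-0.015,0,0,0],[0,0,0,0,0,0,0],[0,0,0,0,0,0,0]]
  ]
}}

```text
t: 2.95
eef_pos: [451.8, -369.5, 74.6]
tcp_rot: [[0.535, 0.845, -0.002], [0.845, -0.535, 0.002], [0.001, -0.003, -1.0]]
force: [-0.3, -0.3, 0.7]
width: 1.001
grasp_force: 0.0
```

Call:
{"fn": "jog_arm", "kwargs": {
  "deltas": [
    [[1,0,0,0,0,0,0],[1,0,0,0,0,0,0],[1,0,0,0,0,0,0],[1,0,0,0,0,0,0],[1,0,0,0,0,0,0],[1,0,0,0,0,0,0],[1,0,0,0,0,0,0],[1,0,0,0,0,0,0]]
  ],
  "force": 33
}}

```text
t: 3.62
eef_pos: [453.2, -371.7, 76.5]
tcp_rot: [[0.536, 0.844, 0.002], [0.844, -0.536, -0.001], [-0.0, 0.002, -1.0]]
force: [0.5, 0.4, 4.3]
width: 0.7
grasp_force: 33.0
```

Call:
{"fn": "jog_arm", "kwargs": {
  "deltas": [
    [[1,0,0,0.02,0,0,0],[1,0,0,0.036,0,0,0],[1,0,0,0.036,0,0,0],[1,0,0,0.036,0,0,0],[1,0,0,0.036,0,0,0],[1,0,0,0.036,0,0,0],[1,0,0,0.036,0,0,0],[1,0,0,0.036,0,0,0],[1,0,0,0.036,0,0,0],[1,0,0,0.036,0,0,0]]
  ]
}}

```text
t: 4.45
eef_pos: [451.6, -370.1, 418.5]
tcp_rot: [[0.536, 0.844, -0.004], [0.844, -0.536, 0.004], [0.001, -0.005, -1.0]]
force: [0.4, -0.6, -5.1]
width: 0.7
grasp_force: 33.0
```

Call:
{"fn": "jog_arm", "kwargs": {
  "deltas": [
    [[1,0,0,0.01,4.7,-5.2,0],[1,0,0,0.01,4.7,-5.2,0],[1,0,0,0.01,4.7,-5.2,0]]
  ]
}}

```text
t: 4.7
eef_pos: [452.7, -370.3, 449.7]
tcp_rot: [[0.486, 0.832, 0.269], [0.801, -0.547, 0.244], [0.35, 0.097, -0.932]]
force: [-0.6, -0.4, -5.3]
width: 0.701
grasp_force: 33.0
```

```bash
python3 st.py
```

```text
t 4.7 p [ 452.7 -370.3  449.7] yang -33.3 z [ 0.269  0.244 -0.932] q [-59.4   8.2  69.2  21.7 106.  -21.7] F [-0.6 -0.4 -5.3] w 0.701 g 33.0
```

Call:
{"fn": "jog_arm", "kwargs": {
  "deltas": [
    [[1,0,0,0.01,4.7,-5.2,0],[1,0,0,0.01,4.7,-5.2,0],[1,0,0,0.01,4.7,-5.2,0],[1,0,0,0.01,4.7,-5.2,0],[1,0,0,0.01,4.7,-5.2,0],[1,0,0,0.01,4.7,-5.2,0],[1,0,0,0.01,4.7,-5.2,0]]
  ]
}}

```text
t: 5.28
eef_pos: [451.5, -372.0, 517.7]
tcp_rot: [[0.065, 0.712, 0.699], [0.413, -0.657, 0.631], [0.908, 0.247, -0.337]]
force: [1.5, -1.0, -5.2]
width: 0.702
grasp_force: 33.0
```

```bash
python3 st.py
```

```text
t 5.28 p [ 451.5 -372.   517.7] yang -42.7 z [ 0.699  0.631 -0.337] q [-76.6  14.4  75.9  67.7 116.7 -26. ] F [ 1.5 -1.  -5.2] w 0.702 g 33.0
```

Call:
{"fn": "jog_arm", "kwargs": {
  "deltas": [
    [[1,0,0,0.01,4.7,-5.2,0],[1,0,0,0.01,4.7,-5.2,0],[1,0,0,0.01,4.7,-5.2,0],[1,0,0,0.01,4.7,-5.2,0],[1,0,0,0.01,4.7,-5.2,0],[1,0,0,0.01,4.7,-5.2,0]]
  ]
}}

```text
t: 5.78
eef_pos: [452.1, -372.0, 577.1]
tcp_rot: [[-0.448, 0.571, 0.688], [-0.052, -0.785, 0.617], [0.892, 0.241, 0.381]]
force: [0.3, -0.4, -4.7]
width: 0.695
grasp_force: 33.0
```

```bash
python3 st.py
```

```text
t 5.78 p [ 452.1 -372.   577.1] yang -54.0 z [0.688 0.617 0.381] q [-76.1  21.7  87.3 105.  122.3 -24.1] F [ 0.3 -0.4 -4.7] w 0.695 g 33.0
```

Call:
{"fn": "jog_arm", "kwargs": {
  "deltas": [
    [[1,0,0,0.01,4.7,-5.2,0],[1,0,0,0.01,4.7,-5.2,0],[1,0,0,0.01,4.7,-5.2,0],[1,0,0,0.01,4.7,-5.2,0],[1,0,0,0.01,4.7,-5.2,0],[1,0,0,0,0,0,0],[1,0,0,0,0,0,0]]
  ]
}}

```text
t: 6.37
eef_pos: [453.9, -370.1, 627.1]
tcp_rot: [[-0.776, 0.483, 0.405], [-0.349, -0.864, 0.363], [0.525, 0.141, 0.839]]
force: [0.2, 0.6, -4.3]
width: 0.698
grasp_force: 33.0
```

Call:
{"fn": "jog_arm", "kwargs": {
  "deltas": [
    [[1,0,0,0,0,0,0],[1,0,0,0,0,0,0],[1,0,0,0,0,0,0],[1,0,0,0,0,0,0],[1,0,0,0,0,0,0],[1,0,0,0,0,0,0],[1,0,0,0,0,0,0],[1,0,0,0,0,0,0],[1,0,0,0,0,0,0],[1,0,0,0,0,0,0],[1,0,0,0,0,0,0],[1,0,0,0,0,0,0]]
  ]
}}

```text
t: 7.37
eef_pos: [452.6, -370.9, 629.4]
tcp_rot: [[-0.78, 0.48, 0.402], [-0.345, -0.865, 0.363], [0.522, 0.145, 0.841]]
force: [0.3, -0.4, -4.4]
width: 0.7
grasp_force: 33.0
```

Call:
{"fn": "jog_arm", "kwargs": {
  "deltas": [
    [[1,0,0,0,0,0,0],[1,0,0,0,0,0,0],[1,0,0,0,0,0,0],[1,0,0,0,0,0,0],[1,0,0,0,0,0,0],[1,0,0,0,0,0,0],[1,0,0,0,0,0,0],[1,0,0,0,0,0,0],[1,0,0,0,0,0,0],[1,0,0,0,0,0,0],[1,0,0,0,0,0,0],[1,0,0,0,0,0,0]]
  ]
}}

```text
t: 8.37
eef_pos: [452.5, -371.0, 629.5]
tcp_rot: [[-0.78, 0.48, 0.402], [-0.345, -0.865, 0.363], [0.522, 0.145, 0.84]]
force: [0.3, -0.1, -4.5]
width: 0.7
grasp_force: 33.0
```

```bash
python3 st.py
```

```text
t 8.37 p [ 452.5 -371.   629.5] yang -61.0 z [0.402 0.363 0.84 ] q [-65.   25.6  95.  141.1 124.4 -19.8] F [ 0.3 -0.1 -4.5] w 0.7 g 33.0
```

Call:
{"fn": "jog_arm", "kwargs": {
  "deltas": [
    [[1,0,0,-0.01,-4.7,5.2,0],[1,0,0,-0.01,-4.7,5.2,0],[1,0,0,-0.01,-4.7,5.2,0],[1,0,0,-0.01,-4.7,5.2,0],[1,0,0,-0.01,-4.7,5.2,0],[1,0,0,-0.01,-4.7,5.2,0],[1,0,0,-0.01,-4.7,5.2,0],[1,0,0,-0.01,-4.7,5.2,0],[1,0,0,-0.01,-4.7,5.2,0],[1,0,0,-0.01,-4.7,5.2,0],[1,0,0,-0.01,-4.7,5.2,0],[1,0,0,-0.01,-4.7,5.2,0]]
  ]
}}

```text
t: 9.37
eef_pos: [451.7, -372.1, 508.8]
tcp_rot: [[0.151, 0.736, 0.66], [0.495, -0.634, 0.594], [0.856, 0.237, -0.46]]
force: [0.4, 1.3, -5.1]
width: 0.696
grasp_force: 33.0
```

Call:
{"fn": "jog_arm", "kwargs": {
  "deltas": [
    [[1,0,0,-0.01,-4.7,5.2,0],[1,0,0,-0.01,-4.7,5.2,0],[1,0,0,-0.01,-4.7,5.2,0],[1,0,0,-0.01,-4.7,5.2,0],[1,0,0,-0.01,-4.7,5.2,0],[1,0,0,-0.01,-4.7,5.2,0],[1,0,0,-0.01,-4.7,5.2,0],[1,0,0,-0.01,-4.7,5.2,0],[1,0,0,-0.01,-4.7,5.2,0]]
  ]
}}

```text
t: 10.12
eef_pos: [452.7, -370.8, 420.3]
tcp_rot: [[0.536, 0.844, -0.001], [0.844, -0.536, -0.005], [-0.005, 0.001, -1.0]]
force: [0.6, -0.1, -4.6]
width: 0.699
grasp_force: 33.0
```

Call:
{"fn": "jog_arm", "kwargs": {
  "deltas": [
    [[1,0.0082,0.0343,-0.008,0,0,1.6],[1,0.0082,0.0343,-0.008,0,0,1.6],[1,0.0082,0.0343,-0.008,0,0,1.6],[1,0.0082,0.0343,-0.008,0,0,1.6],[1,0.0082,0.0343,-0.008,0,0,1.6],[1,0.0082,0.0343,-0.008,0,0,1.6],[1,0.0082,0.0343,-0.008,0,0,1.6],[1,0.0082,0.0343,-0.008,0,0,1.6],[1,0.0082,0.0343,-0.008,0,0,1.6],[1,0.0082,0.0343,-0.008,0,0,1.6]]
  ]
}}

```text
t: 10.95
eef_pos: [534.2, -25.4, 338.7]
tcp_rot: [[0.281, 0.96, -0.0], [0.96, -0.281, 0.002], [0.002, -0.001, -1.0]]
force: [1.1, -0.5, -4.6]
width: 0.697
grasp_force: 33.0
```

Call:
{"fn": "jog_arm", "kwargs": {
  "deltas": [
    [[1,0.0082,0.0343,-0.008,0,0,1.6],[1,0.0082,0.0343,-0.008,0,0,1.6],[1,0.0082,0.0343,-0.008,0,0,1.6],[1,0.0082,0.0343,-0.008,0,0,1.6],[1,0.0082,0.0343,-0.008,0,0,1.6],[1,0.0082,0.0343,-0.008,0,0,1.6],[1,0.0082,0.0343,-0.008,0,0,1.6],[1,0.0082,0.0343,-0.008,0,0,1.6],[1,0.0082,0.0343,-0.008,0,0,1.6],[1,0.0082,0.0343,-0.008,0,0,1.6],[1,0,0,0,0,0,0],[1,0,0,0,0,0,0]]
  ]
}}

```text
t: 11.95
eef_pos: [614.9, 317.2, 256.5]
tcp_rot: [[0.004, 1.0, -0.005], [1.0, -0.004, -0.0], [-0.0, -0.005, -1.0]]
force: [-1.1, -0.3, -3.8]
width: 0.704
grasp_force: 33.0
```

```bash
python3 st.py
```

```text
t 11.95 p [614.9 317.2 256.5] yang -0.2 z [-0.005 -0.    -1.   ] q [20.1 25.1 67.4  0.1 87.8 20.3] F [-1.1 -0.3 -3.8] w 0.704 g 33.0
```

Call:
{"fn": "jog_arm", "kwargs": {
  "deltas": [
    [[1,0,0,-0.032,0,0,0],[1,0,0,-0.032,0,0,0],[1,0,0,-0.032,0,0,0],[1,0,0,-0.032,0,0,0],[1,0,0,-0.03,0,0,0],[1,0,0,-0.01,0,0,0],[1,0,0,-0.002,0,0,0],[1,0,0,0,0,0,0],[1,0,0,0,0,0,0]]
  ]
}}

```text
t: 12.7
eef_pos: [618.5, 315.4, 92.5]
tcp_rot: [[0.008, 1.0, 0.005], [1.0, -0.008, 0.002], [0.002, 0.005, -1.0]]
force: [-0.1, 0.1, -3.6]
width: 0.699
grasp_force: 33.0
```

Call:
{"fn": "jog_arm", "kwargs": {
  "deltas": [
    [[1,0,0,-0.001,0,0,0],[1,0,0,-0.001,0,0,0],[1,0,0,0,0,0,0]]
  ]
}}

```text
t: 12.95
eef_pos: [617.4, 315.4, 89.2]
tcp_rot: [[0.007, 1.0, 0.003], [1.0, -0.007, 0.001], [0.001, 0.003, -1.0]]
force: [-0.5, 0.6, -4.7]
width: 0.7
grasp_force: 33.0
```

Call:
{"fn": "jog_arm", "kwargs": {
  "deltas": [
    [[1,0,0,-0.002,0,0,0],[1,0,0,-0.002,0,0,0],[1,0,0,-0.001,0,0,0],[1,0,0,0,0,0,0]]
  ]
}}

```text
t: 13.28
eef_pos: [616.4, 315.1, 82.6]
tcp_rot: [[0.007, 1.0, -0.0], [1.0, -0.007, -0.0], [-0.0, -0.0, -1.0]]
force: [-0.8, -1.0, -2.4]
width: 0.697
grasp_force: 33.0
```

Call:
{"fn": "jog_arm", "kwargs": {
  "deltas": [
    [[1,0,0,-0.001,0,0,0],[1,0,0,-0.0005,0,0,0],[1,0,0,0,0,0,0]]
  ]
}}

```text
t: 13.53
eef_pos: [616.5, 315.2, 82.5]
tcp_rot: [[0.007, 1.0, -0.0], [1.0, -0.007, 0.0], [0.0, -0.0, -1.0]]
force: [-3.4, -0.7, 5.4]
width: 0.699
grasp_force: 33.0
```

Call:
{"fn": "jog_arm", "kwargs": {
  "deltas": [
    [[0,0,0,0,0,0,0],[0,0,0,0,0,0,0],[0,0,0,0,0,0,0],[0,0,0,0,0,0,0],[0,0,0,0,0,0,0],[0,0,0,0.02,0,0,0],[0,0,0,0.03,0,0,0],[0,0,0,0.03,0,0,0],[0,0,0,0.03,0,0,0],[0,0,0,0.03,0,0,0],[0,0,0,0.03,0,0,0]]
  ]
}}

```text
t: 14.45
eef_pos: [616.4, 315.0, 252.3]
tcp_rot: [[0.007, 1.0, 0.0], [1.0, -0.007, 0.0], [0.0, 0.0, -1.0]]
force: [0.2, -0.4, 1.5]
width: 0.999
grasp_force: 0.0
```

```bash
cat > look.py <<'E'
from st import *
import sys
st()
T=viewer.snapshot('top')
P={'a':(616,316,110),'b':(503,-254,88),'c':(533,8,72),'d':(557,-136,56)}
P2={'a':(616,316,110),'b':(506,316,94),'c':(616,202,78),'d':(506,202,62)}
for n in 'abcd':
    p=P2[n] if n in sys.argv[1] else P[n]
    l=label(T,proj('top',p),30)
    print(n, None if l is None else (cast('top',l[0],p[2]).round(1),np.round(l[1],0)))
cv2.imwrite(f'pics/top_{sys.argv[1]}_{sys.argv[2]}.png',T[:,:,::-1])
E
python3 look.py a 1
```

```text
t 14.45 p [616.4 315.  252.3] yang -0.4 z [ 0.  0. -1.] q [19.9 25.1 67.9 -0.  87.  20.3] F [ 0.2 -0.4  1.5] w 0.999 g 0.0
a (array([615.6, 314.6]), array([13., 17.]))
b (array([ 503.3, -253.5]), array([17., 13.]))
c (array([532.9,   8.4]), array([17., 13.]))
d (array([ 557. , -135.9]), array([13., 17.]))
```

Call:
{"fn": "jog_arm", "kwargs": {
  "deltas": [
    [[0,-0.0066,-0.0334,-0.003,0,0,0],[0,-0.0066,-0.0334,-0.003,0,0,0],[0,-0.0066,-0.0334,-0.003,0,0,0],[0,-0.0066,-0.0334,-0.003,0,0,0],[0,-0.0066,-0.0334,-0.003,0,0,0],[0,-0.0066,-0.0334,-0.003,0,0,0],[0,-0.0066,-0.0334,-0.003,0,0,0],[0,-0.0066,-0.0334,-0.003,0,0,0],[0,-0.0066,-0.0334,-0.003,0,0,0]]
  ]
}}

```text
t: 15.25
eef_pos: [556.6, 12.9, 223.6]
tcp_rot: [[0.007, 1.0, 0.0], [1.0, -0.007, -0.0], [-0.0, 0.0, -1.0]]
force: [1.3, -0.3, 0.4]
width: 1.005
grasp_force: 0.0
```

Call:
{"fn": "jog_arm", "kwargs": {
  "deltas": [
    [[0,-0.0066,-0.0334,-0.003,0,0,0],[0,-0.0066,-0.0334,-0.003,0,0,0],[0,-0.0066,-0.0334,-0.003,0,0,0],[0,-0.0066,-0.0334,-0.003,0,0,0],[0,-0.0066,-0.0334,-0.003,0,0,0],[0,-0.0066,-0.0334,-0.003,0,0,0],[0,-0.0066,-0.0334,-0.003,0,0,0],[0,-0.0066,-0.0334,-0.003,0,0,0],[0,0,0,0,0,0,0],[0,0,0,0,0,0,0]]
  ]
}}

```text
t: 16.08
eef_pos: [503.7, -254.3, 199.3]
tcp_rot: [[0.011, 1.0, -0.0], [1.0, -0.011, 0.001], [0.001, -0.0, -1.0]]
force: [-0.0, -0.8, 0.1]
width: 0.998
grasp_force: 0.0
```

```bash
python3 look.py a 2; python3 -c "
from h import *
S=viewer.snapshot('side');cv2.imwrite('pics/s2.png',cv2.resize(S[60:260,230:430],None,fx=2,fy=2)[:,:,::-1])"
```

```text
t 16.08 p [ 503.7 -254.3  199.3] yang -0.6 z [-0.     0.001 -1.   ] q [-35.6  11.8  91.4   0.   76.8 -35. ] F [-0.  -0.8  0.1] w 0.998 g 0.0
a (array([615.6, 314.6]), array([13., 17.]))
b (array([ 493.5, -292.9]), array([23., 10.]))
c (array([533. ,   8.4]), array([17., 13.]))
d (array([ 557. , -135.9]), array([13., 17.]))
```

View pics/s2.png

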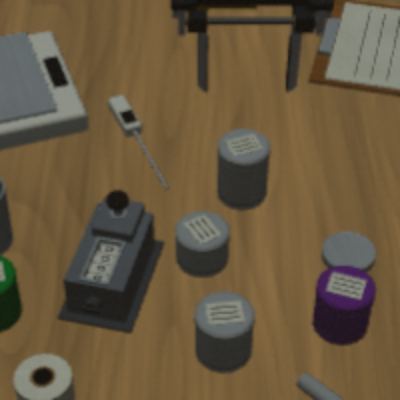

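Jar b is at side pixel (352,133), as predicted, with the open fingers above it at (331–377, 90). Descending.

Call:
{"fn": "jog_arm", "kwargs": {
  "deltas": [
    [[0,0,0,-0.032,0,0,0],[0,0,0,-0.032,0,0,0],[0,0,0,-0.032,0,0,0],[0,0,0,-0.032,0,0,0],[0,0,0,-0.01,0,0,0],[0,0,0,-0.003,0,0,0],[0,0,0,0,0,0,0],[0,0,0,0,0,0,0],[0,0,0,0,0,0,0]]
  ]
}}

```text
t: 16.93
eef_pos: [506.2, -253.7, 61.5]
tcp_rot: [[0.007, 1.0, 0.004], [1.0, -0.007, -0.003], [-0.003, 0.004, -1.0]]
force: [0.6, -0.2, -0.4]
width: 1.0
grasp_force: 0.0
```

Call:
{"fn": "jog_arm", "kwargs": {
  "deltas": [
    [[1,0,0,0,0,0,0],[1,0,0,0,0,0,0],[1,0,0,0,0,0,0],[1,0,0,0,0,0,0],[1,0,0,0,0,0,0],[1,0,0,0,0,0,0],[1,0,0,0,0,0,0],[1,0,0,0,0,0,0]]
  ],
  "force": 33
}}

```text
t: 17.6
eef_pos: [504.1, -252.9, 59.3]
tcp_rot: [[0.007, 1.0, -0.001], [1.0, -0.007, -0.0], [-0.0, -0.001, -1.0]]
force: [-2.4, 0.7, 4.7]
width: 0.696
grasp_force: 33.0
```

Call:
{"fn": "jog_arm", "kwargs": {
  "deltas": [
    [[1,0,0,0.02,0,0,0],[1,0,0,0.034,0,0,0],[1,0,0,0.034,0,0,0],[1,0,0,0.034,0,0,0],[1,0,0,0.034,0,0,0],[1,0,0,0.034,0,0,0],[1,0,0,0.034,0,0,0],[1,0,0,0.034,0,0,0],[1,0,0,0.034,0,0,0],[1,0,0,0.034,0,0,0],[1,0,0,0.034,0,0,0]]
  ]
}}

```text
t: 18.52
eef_pos: [504.0, -252.2, 418.7]
tcp_rot: [[0.007, 1.0, -0.002], [1.0, -0.007, 0.002], [0.002, -0.002, -1.0]]
force: [-0.4, -0.5, -3.4]
width: 0.703
grasp_force: 33.0
```

Call:
{"fn": "jog_arm", "kwargs": {
  "deltas": [
    [[1,0,0,0.01,5.7,-4.0,0],[1,0,0,0.01,5.7,-4.0,0],[1,0,0,0.01,5.7,-4.0,0],[1,0,0,0.01,5.7,-4.0,0],[1,0,0,0.01,5.7,-4.0,0],[1,0,0,0.01,5.7,-4.0,0],[1,0,0,0.01,5.7,-4.0,0],[1,0,0,0.01,5.7,-4.0,0],[1,0,0,0.01,5.7,-4.0,0],[1,0,0,0.01,5.7,-4.0,0]]
  ]
}}

```text
t: 19.35
eef_pos: [504.1, -254.1, 518.1]
tcp_rot: [[-0.3, 0.786, 0.541], [0.558, -0.315, 0.767], [0.773, 0.532, -0.344]]
force: [0.3, 0.8, -4.1]
width: 0.699
grasp_force: 33.0
```

```bash
python3 st.py
```

```text
t 19.35 p [ 504.1 -254.1  518.1] yang -21.9 z [ 0.541  0.767 -0.344] q [-65.   12.1  78.4  66.9 117.6 -46.2] F [ 0.3  0.8 -4.1] w 0.699 g 33.0
```

Tracking well. Eleven more rows, then the hold and the return.

Call:
{"fn": "jog_arm", "kwargs": {
  "deltas": [
    [[1,0,0,0.01,5.7,-4.0,0],[1,0,0,0.01,5.7,-4.0,0],[1,0,0,0.01,5.7,-4.0,0],[1,0,0,0.01,5.7,-4.0,0],[1,0,0,0.01,5.7,-4.0,0],[1,0,0,0.01,5.7,-4.0,0],[1,0,0,0.01,5.7,-4.0,0],[1,0,0,0.01,5.7,-4.0,0],[1,0,0,0.01,5.7,-4.0,0],[1,0,0,0.01,5.7,-4.0,0],[1,0,0,0.01,5.7,-4.0,0]]
  ]
}}

```text
t: 20.27
eef_pos: [504.8, -254.1, 627.1]
tcp_rot: [[-0.858, 0.401, 0.321], [-0.236, -0.863, 0.448], [0.456, 0.308, 0.835]]
force: [1.0, 0.6, -3.5]
width: 0.697
grasp_force: 33.0
```

Call:
{"fn": "jog_arm", "kwargs": {
  "deltas": [
    [[1,0,0,0,0,0,0],[1,0,0,0,0,0,0],[1,0,0,0,0,0,0],[1,0,0,0,0,0,0],[1,0,0,0,0,0,0],[1,0,0,0,0,0,0],[1,0,0,0,0,0,0],[1,0,0,0,0,0,0],[1,0,0,0,0,0,0],[1,0,0,0,0,0,0],[1,0,0,0,0,0,0],[1,0,0,0,0,0,0]]
  ]
}}

```text
t: 21.27
eef_pos: [504.3, -252.7, 628.9]
tcp_rot: [[-0.858, 0.402, 0.319], [-0.233, -0.859, 0.455], [0.457, 0.316, 0.831]]
force: [-0.4, 0.2, -3.4]
width: 0.699
grasp_force: 33.0
```

Call:
{"fn": "jog_arm", "kwargs": {
  "deltas": [
    [[1,0,0,0,0,0,0],[1,0,0,0,0,0,0],[1,0,0,0,0,0,0],[1,0,0,0,0,0,0],[1,0,0,0,0,0,0],[1,0,0,0,0,0,0],[1,0,0,0,0,0,0],[1,0,0,0,0,0,0],[1,0,0,0,0,0,0],[1,0,0,0,0,0,0],[1,0,0,0,0,0,0],[1,0,0,0,0,0,0]]
  ]
}}

```text
t: 22.27
eef_pos: [504.3, -252.8, 628.9]
tcp_rot: [[-0.858, 0.402, 0.319], [-0.233, -0.859, 0.455], [0.457, 0.316, 0.831]]
force: [0.1, 0.3, -3.6]
width: 0.699
grasp_force: 33.0
```

```bash
python3 st.py
```

```text
t 22.27 p [ 504.3 -252.8  628.9] yang -64.9 z [0.319 0.455 0.831] q [-53.6  23.5  97.8 139.6 125.6 -39. ] F [ 0.1  0.3 -3.6] w 0.699 g 33.0
```

Call:
{"fn": "jog_arm", "kwargs": {
  "deltas": [
    [[1,0,0,-0.01,-5.7,4.0,0],[1,0,0,-0.01,-5.7,4.0,0],[1,0,0,-0.01,-5.7,4.0,0],[1,0,0,-0.01,-5.7,4.0,0],[1,0,0,-0.01,-5.7,4.0,0],[1,0,0,-0.01,-5.7,4.0,0],[1,0,0,-0.01,-5.7,4.0,0],[1,0,0,-0.01,-5.7,4.0,0],[1,0,0,-0.01,-5.7,4.0,0],[1,0,0,-0.01,-5.7,4.0,0],[1,0,0,-0.01,-5.7,4.0,0]]
  ]
}}

```text
t: 23.18
eef_pos: [503.8, -254.0, 518.2]
tcp_rot: [[-0.296, 0.789, 0.539], [0.566, -0.309, 0.764], [0.769, 0.532, -0.355]]
force: [0.2, 1.1, -4.4]
width: 0.696
grasp_force: 33.0
```

Call:
{"fn": "jog_arm", "kwargs": {
  "deltas": [
    [[1,0,0,-0.01,-5.7,4.0,0],[1,0,0,-0.01,-5.7,4.0,0],[1,0,0,-0.01,-5.7,4.0,0],[1,0,0,-0.01,-5.7,4.0,0],[1,0,0,-0.01,-5.7,4.0,0],[1,0,0,-0.01,-5.7,4.0,0],[1,0,0,-0.01,-5.7,4.0,0],[1,0,0,-0.01,-5.7,4.0,0],[1,0,0,-0.01,-5.7,4.0,0],[1,0,0,-0.01,-5.7,4.0,0]]
  ]
}}

```text
t: 24.02
eef_pos: [504.5, -252.6, 419.8]
tcp_rot: [[0.007, 1.0, -0.0], [1.0, -0.007, -0.005], [-0.005, -0.0, -1.0]]
force: [0.8, -0.0, -3.2]
width: 0.697
grasp_force: 33.0
```

Call:
{"fn": "jog_arm", "kwargs": {
  "deltas": [
    [[1,0,0.0334,-0.01,0,0,0],[1,0,0.0334,-0.01,0,0,0],[1,0,0.0334,-0.01,0,0,0],[1,0,0.0334,-0.01,0,0,0],[1,0,0.0334,-0.01,0,0,0],[1,0,0.0334,-0.01,0,0,0],[1,0,0.0334,-0.01,0,0,0],[1,0,0.0334,-0.01,0,0,0],[1,0,0.0334,-0.01,0,0,0]]
  ]
}}

```text
t: 24.77
eef_pos: [503.6, 50.0, 328.2]
tcp_rot: [[0.007, 1.0, -0.0], [1.0, -0.007, 0.002], [0.002, -0.0, -1.0]]
force: [0.2, 0.1, -3.0]
width: 0.7
grasp_force: 33.0
```

Call:
{"fn": "jog_arm", "kwargs": {
  "deltas": [
    [[1,0,0.0334,-0.01,0,0,0],[1,0,0.0334,-0.01,0,0,0],[1,0,0.0334,-0.01,0,0,0],[1,0,0.0334,-0.01,0,0,0],[1,0,0.0334,-0.01,0,0,0],[1,0,0.0334,-0.01,0,0,0],[1,0,0.0334,-0.01,0,0,0],[1,0,0.0334,-0.01,0,0,0],[1,0,0,0,0,0,0],[1,0,0,0,0,0,0]]
  ]
}}

```text
t: 25.6
eef_pos: [502.6, 316.6, 247.1]
tcp_rot: [[0.004, 1.0, -0.004], [1.0, -0.004, -0.001], [-0.001, -0.004, -1.0]]
force: [-0.3, -0.1, -4.5]
width: 0.698
grasp_force: 33.0
```

```bash
python3 st.py
```

```text
t 25.6 p [502.6 316.6 247.1] yang -0.2 z [-0.004 -0.001 -1.   ] q [23.8 13.3 83.8  0.1 83.1 24. ] F [-0.3 -0.1 -4.5] w 0.698 g 33.0
```

Call:
{"fn": "jog_arm", "kwargs": {
  "deltas": [
    [[1,0.001,0,-0.034,0,0,0],[1,0,0,-0.034,0,0,0],[1,0,0,-0.034,0,0,0],[1,0,0,-0.034,0,0,0],[1,0,0,-0.034,0,0,0],[1,0,0,-0.008,0,0,0],[1,0,0,-0.002,0,0,0],[1,0,0,0,0,0,0],[1,0,0,0,0,0,0],[1,0,0,0,0,0,0]]
  ]
}}

```text
t: 26.43
eef_pos: [507.4, 315.7, 71.6]
tcp_rot: [[0.007, 1.0, 0.005], [1.0, -0.007, 0.002], [0.002, 0.005, -1.0]]
force: [0.6, -0.4, -2.9]
width: 0.694
grasp_force: 33.0
```

Call:
{"fn": "jog_arm", "kwargs": {
  "deltas": [
    [[1,0,0,-0.001,0,0,0],[1,0,0,-0.001,0,0,0],[1,0,0,-0.001,0,0,0],[1,0,0,0,0,0,0],[1,0,0,0,0,0,0]]
  ]
}}

```text
t: 26.85
eef_pos: [505.2, 315.0, 65.9]
tcp_rot: [[0.007, 1.0, -0.0], [1.0, -0.007, -0.0], [-0.0, -0.0, -1.0]]
force: [-0.7, 0.1, -4.6]
width: 0.695
grasp_force: 33.0
```

Call:
{"fn": "jog_arm", "kwargs": {
  "deltas": [
    [[1,0,0,-0.001,0,0,0],[1,0,0,0,0,0,0],[0,0,0,0,0,0,0],[0,0,0,0,0,0,0],[0,0,0,0,0,0,0],[0,0,0,0,0,0,0],[0,0,0,0,0,0,0],[0,0,0,0,0,0,0]]
  ]
}}

```text
t: 27.52
eef_pos: [505.4, 315.1, 65.1]
tcp_rot: [[0.007, 1.0, 0.0], [1.0, -0.007, 0.0], [0.0, 0.0, -1.0]]
force: [-0.3, 0.3, 0.1]
width: 0.999
grasp_force: 0.0
```

Call:
{"fn": "jog_arm", "kwargs": {
  "deltas": [
    [[0,0,0,0.02,0,0,0],[0,0,0,0.03,0,0,0],[0,0,0,0.03,0,0,0],[0,0,0,0.03,0,0,0],[0,0,0,0.03,0,0,0],[0,0,0,0,0,0,0]]
  ]
}}

```text
t: 28.02
eef_pos: [509.4, 317.0, 213.0]
tcp_rot: [[0.007, 1.0, 0.013], [1.0, -0.007, 0.006], [0.006, 0.013, -1.0]]
force: [0.1, -0.1, 0.7]
width: 0.999
grasp_force: 0.0
```

```bash
python3 look.py ab 3
```

```text
t 28.02 p [509.4 317.  213. ] yang -0.4 z [ 0.013  0.006 -1.   ] q [23.6 14.8 86.1  0.  78.3 24. ] F [ 0.1 -0.1  0.7] w 0.999 g 0.0
a (array([615.6, 314.6]), array([13., 17.]))
b (array([504.8, 314.6]), array([17., 13.]))
c (array([533.4,   9.1]), array([16., 13.]))
d (array([ 557.2, -136. ]), array([12., 17.]))
```

Call:
{"fn": "jog_arm", "kwargs": {
  "deltas": [
    [[0,0.0028,-0.0306,0,0,0,0],[0,0.0028,-0.0306,0,0,0,0],[0,0.0028,-0.0306,0,0,0,0],[0,0.0028,-0.0306,0,0,0,0],[0,0.0028,-0.0306,0,0,0,0],[0,0.0028,-0.0306,0,0,0,0],[0,0.0028,-0.0306,0,0,0,0],[0,0.0028,-0.0306,0,0,0,0],[0,0.0028,-0.0306,0,0,0,0],[0,0.0028,-0.0306,0,0,0,0],[0,0,0,0,0,0,0],[0,0,0,0,0,0,0]]
  ]
}}

```text
t: 29.07
eef_pos: [532.4, 7.9, 203.3]
tcp_rot: [[0.01, 1.0, -0.003], [1.0, -0.01, 0.001], [0.001, -0.003, -1.0]]
force: [0.0, 0.0, 0.5]
width: 1.003
grasp_force: 0.0
```

```bash
python3 look.py ab 4; python3 -c "
from h import *
S=viewer.snapshot('side');cv2.imwrite('pics/s4.png',cv2.resize(S[120:400,230:430],None,fx=2,fy=2)[:,:,::-1])"
```

```text
t 29.07 p [532.4   7.9 203.3] yang -0.6 z [-0.003  0.001 -1.   ] q [-8.5  7.9 95.5  0.  76.8 -7.9] F [0.  0.  0.5] w 1.003 g 0.0
a (array([615.6, 314.6]), array([13., 17.]))
b (array([504.7, 314.7]), array([17., 13.]))
c (array([537.4,  38.3]), array([31.,  9.]))
d (array([ 556.8, -136.2]), array([12., 17.]))
```

View pics/s4.png

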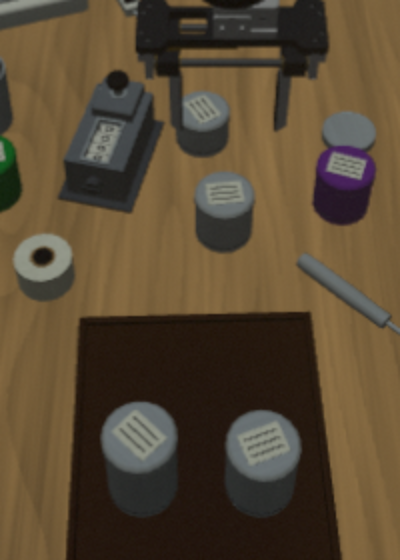

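Jar c is at side (342,216), unmoved. Jars a and b stand upright in the tray. Going on to grip, lift and start the turn.

Call:
{"fn": "jog_arm", "kwargs": {
  "deltas": [
    [[0,0,0,-0.034,0,0,0],[0,0,0,-0.034,0,0,0],[0,0,0,-0.034,0,0,0],[0,0,0,-0.034,0,0,0],[0,0,0,-0.02,0,0,0],[0,0,0,-0.005,0,0,0],[0,0,0,0,0,0,0],[0,0,0,0,0,0,0],[0,0,0,0,0,0,0]]
  ]
}}

```text
t: 29.92
eef_pos: [535.1, 9.4, 45.9]
tcp_rot: [[0.006, 1.0, 0.004], [1.0, -0.006, -0.0], [-0.0, 0.004, -1.0]]
force: [0.4, 0.5, 1.0]
width: 1.0
grasp_force: 0.0
```

Call:
{"fn": "jog_arm", "kwargs": {
  "deltas": [
    [[1,0,0,0,0,0,0],[1,0,0,0,0,0,0],[1,0,0,0,0,0,0],[1,0,0,0,0,0,0],[1,0,0,0,0,0,0],[1,0,0,0,0,0,0],[1,0,0,0,0,0,0],[1,0,0,0,0,0,0]]
  ],
  "force": 33
}}

```text
t: 30.58
eef_pos: [533.6, 8.9, 44.5]
tcp_rot: [[0.007, 1.0, 0.001], [1.0, -0.007, -0.0], [-0.0, 0.001, -1.0]]
force: [-1.5, 0.6, 5.3]
width: 0.697
grasp_force: 33.0
```

Call:
{"fn": "jog_arm", "kwargs": {
  "deltas": [
    [[1,0,0,0.02,0,0,0],[1,0,0,0.036,0,0,0],[1,0,0,0.036,0,0,0],[1,0,0,0.036,0,0,0],[1,0,0,0.036,0,0,0],[1,0,0,0.036,0,0,0],[1,0,0,0.036,0,0,0],[1,0,0,0.036,0,0,0],[1,0,0,0.036,0,0,0],[1,0,0,0.036,0,0,0],[1,0,0,0.036,0,0,0]]
  ]
}}

```text
t: 31.5
eef_pos: [532.6, 9.1, 424.3]
tcp_rot: [[0.007, 1.0, -0.002], [1.0, -0.007, 0.0], [0.0, -0.002, -1.0]]
force: [1.6, 0.3, -2.3]
width: 0.702
grasp_force: 33.0
```

Call:
{"fn": "jog_arm", "kwargs": {
  "deltas": [
    [[1,0,0,0.01,6.9,-1.0,0],[1,0,0,0.01,6.9,-1.0,0],[1,0,0,0.01,6.9,-1.0,0],[1,0,0,0.01,6.9,-1.0,0],[1,0,0,0.01,6.9,-1.0,0],[1,0,0,0.01,6.9,-1.0,0],[1,0,0,0.01,6.9,-1.0,0],[1,0,0,0.01,6.9,-1.0,0],[1,0,0,0.01,6.9,-1.0,0],[1,0,0,0.01,6.9,-1.0,0]]
  ]
}}

```text
t: 32.33
eef_pos: [533.5, 7.8, 523.5]
tcp_rot: [[-0.084, 0.987, 0.137], [0.355, -0.098, 0.93], [0.931, 0.127, -0.342]]
force: [0.6, 0.9, -2.9]
width: 0.698
grasp_force: 33.0
```

```bash
python3 st.py
```

```text
t 32.33 p [533.5   7.8 523.5] yang -5.7 z [ 0.137  0.93  -0.342] q [-39.6   8.2  82.4  66.6 118.9 -20.1] F [ 0.6  0.9 -2.9] w 0.698 g 33.0
```

Call:
{"fn": "jog_arm", "kwargs": {
  "deltas": [
    [[1,0,0,0.01,6.9,-1.0,0],[1,0,0,0.01,6.9,-1.0,0],[1,0,0,0.01,6.9,-1.0,0],[1,0,0,0.01,6.9,-1.0,0],[1,0,0,0.01,6.9,-1.0,0],[1,0,0,0.01,6.9,-1.0,0],[1,0,0,0.01,6.9,-1.0,0],[1,0,0,0.01,6.9,-1.0,0],[1,0,0,0.01,6.9,-1.0,0],[1,0,0,0.01,6.9,-1.0,0],[1,0,0,0.01,6.9,-1.0,0]]
  ]
}}

```text
t: 33.25
eef_pos: [534.0, 8.1, 632.4]
tcp_rot: [[-0.252, 0.964, 0.083], [-0.801, -0.256, 0.542], [0.544, 0.07, 0.836]]
force: [0.6, -0.7, -1.7]
width: 0.702
grasp_force: 33.0
```

Call:
{"fn": "jog_arm", "kwargs": {
  "deltas": [
    [[1,0,0,0,0,0,0],[1,0,0,0,0,0,0],[1,0,0,0,0,0,0],[1,0,0,0,0,0,0],[1,0,0,0,0,0,0],[1,0,0,0,0,0,0],[1,0,0,0,0,0,0],[1,0,0,0,0,0,0],[1,0,0,0,0,0,0],[1,0,0,0,0,0,0],[1,0,0,0,0,0,0],[1,0,0,0,0,0,0]]
  ]
}}

```text
t: 34.25
eef_pos: [533.3, 9.1, 633.9]
tcp_rot: [[-0.253, 0.964, 0.079], [-0.797, -0.255, 0.548], [0.548, 0.075, 0.833]]
force: [-0.1, -0.2, -2.4]
width: 0.7
grasp_force: 33.0
```

Call:
{"fn": "jog_arm", "kwargs": {
  "deltas": [
    [[1,0,0,0,0,0,0],[1,0,0,0,0,0,0],[1,0,0,0,0,0,0],[1,0,0,0,0,0,0],[1,0,0,0,0,0,0],[1,0,0,0,0,0,0],[1,0,0,0,0,0,0],[1,0,0,0,0,0,0],[1,0,0,0,0,0,0],[1,0,0,0,0,0,0],[1,0,0,0,0,0,0],[1,0,0,0,0,0,0]]
  ]
}}

```text
t: 35.25
eef_pos: [533.3, 9.0, 633.9]
tcp_rot: [[-0.253, 0.964, 0.079], [-0.797, -0.255, 0.547], [0.548, 0.075, 0.833]]
force: [0.5, -0.2, -2.1]
width: 0.701
grasp_force: 33.0
```

```bash
python3 st.py
```

```text
t 35.25 p [533.3   9.  633.9] yang -14.8 z [0.079 0.547 0.833] q [-27.6  19.9 102.3 139.3 126.7 -12.2] F [ 0.5 -0.2 -2.1] w 0.701 g 33.0
```

Call:
{"fn": "jog_arm", "kwargs": {
  "deltas": [
    [[1,0,0,-0.01,-6.9,1.0,0],[1,0,0,-0.01,-6.9,1.0,0],[1,0,0,-0.01,-6.9,1.0,0],[1,0,0,-0.01,-6.9,1.0,0],[1,0,0,-0.01,-6.9,1.0,0],[1,0,0,-0.01,-6.9,1.0,0],[1,0,0,-0.01,-6.9,1.0,0],[1,0,0,-0.01,-6.9,1.0,0],[1,0,0,-0.01,-6.9,1.0,0],[1,0,0,-0.01,-6.9,1.0,0],[1,0,0,-0.01,-6.9,1.0,0]]
  ]
}}

```text
t: 36.17
eef_pos: [533.4, 7.8, 523.3]
tcp_rot: [[-0.084, 0.987, 0.136], [0.366, -0.097, 0.926], [0.927, 0.128, -0.353]]
force: [0.2, -0.1, -2.2]
width: 0.699
grasp_force: 33.0
```

Call:
{"fn": "jog_arm", "kwargs": {
  "deltas": [
    [[1,0,0,-0.01,-6.9,1.0,0],[1,0,0,-0.01,-6.9,1.0,0],[1,0,0,-0.01,-6.9,1.0,0],[1,0,0,-0.01,-6.9,1.0,0],[1,0,0,-0.01,-6.9,1.0,0],[1,0,0,-0.01,-6.9,1.0,0],[1,0,0,-0.01,-6.9,1.0,0],[1,0,0,-0.01,-6.9,1.0,0],[1,0,0,-0.01,-6.9,1.0,0],[1,0,0,-0.01,-6.9,1.0,0]]
  ]
}}

```text
t: 37.0
eef_pos: [533.4, 9.1, 424.9]
tcp_rot: [[0.007, 1.0, 0.002], [1.0, -0.007, -0.005], [-0.005, 0.002, -1.0]]
force: [0.3, -0.2, -3.0]
width: 0.696
grasp_force: 33.0
```

Call:
{"fn": "jog_arm", "kwargs": {
  "deltas": [
    [[1,0.0118,0.0276,-0.025,0,0,0],[1,0.0118,0.0276,-0.025,0,0,0],[1,0.0118,0.0276,-0.025,0,0,0],[1,0.0118,0.0276,-0.025,0,0,0],[1,0.0118,0.0276,-0.025,0,0,0],[1,0.0118,0.0276,-0.025,0,0,0],[1,0.0118,0.0276,-0.025,0,0,0],[1,0,0,0,0,0,0],[1,0,0,0,0,0,0],[1,0,0,0,0,0,0]]
  ]
}}

```text
t: 37.83
eef_pos: [615.8, 202.1, 248.9]
tcp_rot: [[0.007, 1.0, -0.001], [1.0, -0.007, -0.0], [-0.0, -0.001, -1.0]]
force: [-0.0, -0.1, -1.9]
width: 0.697
grasp_force: 33.0
```

```bash
python3 st.py
```

```text
t 37.83 p [615.8 202.1 248.9] yang -0.4 z [-0.001 -0.    -1.   ] q [10.5 19.7 75.5 -0.  84.8 10.9] F [-0.  -0.1 -1.9] w 0.697 g 33.0
```

Call:
{"fn": "jog_arm", "kwargs": {
  "deltas": [
    [[1,0,0,-0.036,0,0,0],[1,0,0,-0.036,0,0,0],[1,0,0,-0.036,0,0,0],[1,0,0,-0.036,0,0,0],[1,0,0,-0.036,0,0,0],[1,0,0,-0.012,0,0,0],[1,0,0,-0.003,0,0,0],[1,0,0,0,0,0,0],[1,0,0,0,0,0,0],[1,0,0,0,0,0,0]]
  ]
}}

```text
t: 38.67
eef_pos: [618.8, 202.6, 57.8]
tcp_rot: [[0.007, 1.0, 0.007], [1.0, -0.007, 0.001], [0.001, 0.007, -1.0]]
force: [1.0, -0.3, -2.2]
width: 0.701
grasp_force: 33.0
```

Call:
{"fn": "jog_arm", "kwargs": {
  "deltas": [
    [[1,0,0,-0.001,0,0,0],[1,0,0,-0.001,0,0,0],[1,0,0,-0.001,0,0,0],[1,0,0,0,0,0,0],[1,0,0,0,0,0,0]]
  ]
}}

```text
t: 39.08
eef_pos: [615.7, 202.3, 50.9]
tcp_rot: [[0.007, 1.0, -0.0], [1.0, -0.007, -0.0], [-0.0, -0.0, -1.0]]
force: [0.2, 0.3, -1.8]
width: 0.7
grasp_force: 33.0
```

Call:
{"fn": "jog_arm", "kwargs": {
  "deltas": [
    [[1,0,0,-0.001,0,0,0],[1,0,0,0,0,0,0],[0,0,0,0,0,0,0],[0,0,0,0,0,0,0],[0,0,0,0,0,0,0],[0,0,0,0,0,0,0],[0,0,0,0,0,0,0],[0,0,0,0,0,0,0]]
  ]
}}

```text
t: 39.75
eef_pos: [615.9, 202.2, 49.9]
tcp_rot: [[0.007, 1.0, 0.0], [1.0, -0.007, 0.0], [0.0, 0.0, -1.0]]
force: [-0.2, -0.6, 0.4]
width: 1.0
grasp_force: 0.0
```

Call:
{"fn": "jog_arm", "kwargs": {
  "deltas": [
    [[0,0,0,0.02,0,0,0],[0,0,0,0.03,0,0,0],[0,0,0,0.03,0,0,0],[0,0,0,0.035,0,0,0],[0,0,0,0.035,0,0,0],[0,0,0,0,0,0,0]]
  ]
}}

```text
t: 40.25
eef_pos: [621.0, 203.3, 209.8]
tcp_rot: [[0.007, 1.0, 0.016], [1.0, -0.007, 0.003], [0.003, 0.016, -1.0]]
force: [0.3, 0.4, -0.2]
width: 1.0
grasp_force: 0.0
```

Call:
{"fn": "jog_arm", "kwargs": {
  "deltas": [
    [[0,-0.0049,-0.0282,0,0,0,6.3],[0,-0.0049,-0.0282,0,0,0,6.3],[0,-0.0049,-0.0282,0,0,0,6.3],[0,-0.0049,-0.0282,0,0,0,6.3],[0,-0.0049,-0.0282,0,0,0,6.3],[0,-0.0049,-0.0282,0,0,0,6.3],[0,-0.0049,-0.0282,0,0,0,6.3],[0,-0.0049,-0.0282,0,0,0,6.3],[0,-0.0049,-0.0282,0,0,0,6.3],[0,-0.0049,-0.0282,0,0,0,6.3],[0,-0.0049,-0.0282,0,0,0,6.3],[0,-0.0049,-0.0282,0,0,0,6.3]]
  ]
}}

```text
t: 41.25
eef_pos: [556.5, -137.5, 199.6]
tcp_rot: [[-0.968, 0.25, -0.0], [0.25, 0.968, 0.0], [0.0, 0.0, -1.0]]
force: [0.0, -0.2, 0.7]
width: 1.001
grasp_force: 0.0
```

Call:
{"fn": "jog_arm", "kwargs": {
  "deltas": [
    [[0,0,0,0,0,0,0],[0,0,0,0,0,0,0]]
  ]
}}

```text
t: 41.42
eef_pos: [556.7, -137.4, 199.6]
tcp_rot: [[-0.966, 0.26, -0.0], [0.26, 0.966, 0.001], [0.0, 0.0, -1.0]]
force: [0.4, 0.6, -0.2]
width: 1.001
grasp_force: 0.0
```

```bash
python3 look.py abc 5; python3 -c "
from h import *
S=viewer.snapshot('side');cv2.imwrite('pics/s5.png',cv2.resize(S[120:400,230:430],None,fx=2,fy=2)[:,:,::-1])"
```

```text
t 41.42 p [ 556.7 -137.4  199.6] yang 75.0 z [-0.     0.001 -1.   ] q [-22.5  12.9  90.1   0.   77.  -97.5] F [ 0.4  0.6 -0.2] w 1.001 g 0.0
a (array([615.6, 314.6]), array([13., 17.]))
b (array([504.8, 314.6]), array([17., 13.]))
c (array([615.3, 202.3]), array([16., 12.]))
d (array([ 557.4, -135.9]), array([12., 17.]))
```

View pics/s5.png

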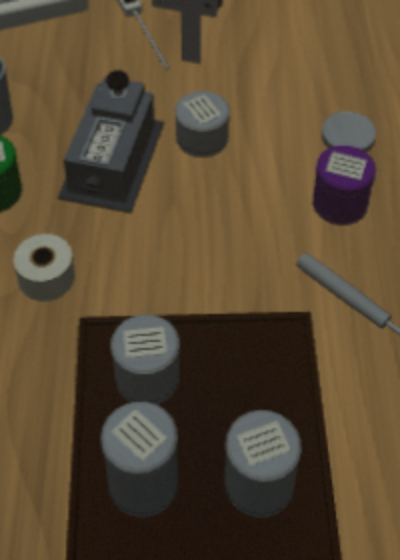

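Jar d is at side (331,174), unmoved. Three jars stand upright in the tray.

Call:
{"fn": "jog_arm", "kwargs": {
  "deltas": [
    [[0,0,0.001,-0.036,0,0,0],[0,0,0,-0.036,0,0,0],[0,0,0,-0.036,0,0,0],[0,0,0,-0.036,0,0,0],[0,0,0,-0.018,0,0,0],[0,0,0,-0.004,0,0,0],[0,0,0,0,0,0,0],[0,0,0,0,0,0,0],[0,0,0,0,0,0,0]]
  ]
}}

```text
t: 42.27
eef_pos: [559.2, -135.4, 36.2]
tcp_rot: [[-0.967, 0.255, 0.004], [0.255, 0.967, -0.002], [-0.004, -0.001, -1.0]]
force: [-0.5, 0.1, 0.6]
width: 0.998
grasp_force: 0.0
```

Call:
{"fn": "jog_arm", "kwargs": {
  "deltas": [
    [[1,0,0,0,0,0,0],[1,0,0,0,0,0,0],[1,0,0,0,0,0,0],[1,0,0,0,0,0,0],[1,0,0,0,0,0,0],[1,0,0,0,0,0,0],[1,0,0,0,0,0,0],[1,0,0,0,0,0,0]]
  ],
  "force": 33
}}

```text
t: 42.93
eef_pos: [557.4, -135.8, 34.6]
tcp_rot: [[-0.967, 0.255, 0.001], [0.255, 0.967, -0.001], [-0.001, -0.001, -1.0]]
force: [-1.9, -2.8, 4.3]
width: 0.698
grasp_force: 33.0
```

Call:
{"fn": "jog_arm", "kwargs": {
  "deltas": [
    [[1,0,0,0.02,0,0,0],[1,0,0,0.037,0,0,0],[1,0,0,0.037,0,0,0],[1,0,0,0.037,0,0,0],[1,0,0,0.037,0,0,0],[1,0,0,0.037,0,0,0],[1,0,0,0.037,0,0,0],[1,0,0,0.037,0,0,0],[1,0,0,0.037,0,0,0],[1,0,0,0.037,0,0,0],[1,0,0,0.037,0,0,0]]
  ]
}}

```text
t: 43.85
eef_pos: [556.5, -134.4, 423.9]
tcp_rot: [[-0.967, 0.255, -0.003], [0.255, 0.967, 0.002], [0.003, 0.001, -1.0]]
force: [0.1, -1.2, -3.0]
width: 0.698
grasp_force: 33.0
```

Call:
{"fn": "jog_arm", "kwargs": {
  "deltas": [
    [[1,0,0,0.01,6.5,-2.7,0],[1,0,0,0.01,6.5,-2.7,0],[1,0,0,0.01,6.5,-2.7,0],[1,0,0,0.01,6.5,-2.7,0],[1,0,0,0.01,6.5,-2.7,0],[1,0,0,0.01,6.5,-2.7,0],[1,0,0,0.01,6.5,-2.7,0],[1,0,0,0.01,6.5,-2.7,0],[1,0,0,0.01,6.5,-2.7,0],[1,0,0,0.01,6.5,-2.7,0]]
  ]
}}

```text
t: 44.68
eef_pos: [557.0, -136.3, 523.4]
tcp_rot: [[-0.932, 0.003, 0.363], [0.341, 0.353, 0.871], [-0.126, 0.935, -0.33]]
force: [0.7, 1.1, -3.0]
width: 0.697
grasp_force: 33.0
```

```bash
python3 st.py
```

```text
t 44.68 p [ 557.  -136.3  523.4] yang 89.5 z [ 0.363  0.871 -0.33 ] q [ -51.7   12.8   77.4   68.1  117.2 -108.3] F [ 0.7  1.1 -3. ] w 0.697 g 33.0
```

Call:
{"fn": "jog_arm", "kwargs": {
  "deltas": [
    [[1,0,0,0.01,6.5,-2.7,0],[1,0,0,0.01,6.5,-2.7,0],[1,0,0,0.01,6.5,-2.7,0],[1,0,0,0.01,6.5,-2.7,0],[1,0,0,0.01,6.5,-2.7,0],[1,0,0,0.01,6.5,-2.7,0],[1,0,0,0.01,6.5,-2.7,0],[1,0,0,0.01,6.5,-2.7,0],[1,0,0,0.01,6.5,-2.7,0],[1,0,0,0.01,6.5,-2.7,0],[1,0,0,0.01,6.5,-2.7,0]]
  ]
}}

```text
t: 45.6
eef_pos: [557.6, -136.3, 632.1]
tcp_rot: [[-0.871, -0.446, 0.207], [0.487, -0.727, 0.485], [-0.066, 0.523, 0.85]]
force: [0.5, 0.6, -2.1]
width: 0.697
grasp_force: 33.0
```

Call:
{"fn": "jog_arm", "kwargs": {
  "deltas": [
    [[1,0,0,0,0,0,0],[1,0,0,0,0,0,0],[1,0,0,0,0,0,0],[1,0,0,0,0,0,0],[1,0,0,0,0,0,0],[1,0,0,0,0,0,0],[1,0,0,0,0,0,0],[1,0,0,0,0,0,0],[1,0,0,0,0,0,0],[1,0,0,0,0,0,0],[1,0,0,0,0,0,0],[1,0,0,0,0,0,0]]
  ]
}}

```text
t: 46.6
eef_pos: [557.1, -135.1, 633.9]
tcp_rot: [[-0.871, -0.446, 0.204], [0.485, -0.723, 0.492], [-0.072, 0.528, 0.846]]
force: [-0.3, -0.2, -2.4]
width: 0.7
grasp_force: 33.0
```

Call:
{"fn": "jog_arm", "kwargs": {
  "deltas": [
    [[1,0,0,0,0,0,0],[1,0,0,0,0,0,0],[1,0,0,0,0,0,0],[1,0,0,0,0,0,0],[1,0,0,0,0,0,0],[1,0,0,0,0,0,0],[1,0,0,0,0,0,0],[1,0,0,0,0,0,0],[1,0,0,0,0,0,0],[1,0,0,0,0,0,0],[1,0,0,0,0,0,0],[1,0,0,0,0,0,0]]
  ]
}}

```text
t: 47.6
eef_pos: [557.1, -135.2, 634.0]
tcp_rot: [[-0.871, -0.446, 0.204], [0.486, -0.723, 0.492], [-0.072, 0.528, 0.846]]
force: [-0.1, -0.5, -2.7]
width: 0.697
grasp_force: 33.0
```

```bash
python3 st.py
```

```text
t 47.6 p [ 557.1 -135.2  634. ] yang -121.7 z [0.204 0.492 0.846] q [ -39.6   24.1   96.8  141.7  124.6 -102. ] F [-0.1 -0.5 -2.7] w 0.697 g 33.0
```

Call:
{"fn": "jog_arm", "kwargs": {
  "deltas": [
    [[1,0,0,-0.01,-6.5,2.7,0],[1,0,0,-0.01,-6.5,2.7,0],[1,0,0,-0.01,-6.5,2.7,0],[1,0,0,-0.01,-6.5,2.7,0],[1,0,0,-0.01,-6.5,2.7,0],[1,0,0,-0.01,-6.5,2.7,0],[1,0,0,-0.01,-6.5,2.7,0],[1,0,0,-0.01,-6.5,2.7,0],[1,0,0,-0.01,-6.5,2.7,0],[1,0,0,-0.01,-6.5,2.7,0],[1,0,0,-0.01,-6.5,2.7,0]]
  ]
}}

```text
t: 48.52
eef_pos: [556.9, -136.5, 523.2]
tcp_rot: [[-0.932, 0.006, 0.362], [0.34, 0.365, 0.867], [-0.127, 0.931, -0.343]]
force: [0.7, 1.0, -3.2]
width: 0.698
grasp_force: 33.0
```

Call:
{"fn": "jog_arm", "kwargs": {
  "deltas": [
    [[1,0,0,-0.01,-6.5,2.7,0],[1,0,0,-0.01,-6.5,2.7,0],[1,0,0,-0.01,-6.5,2.7,0],[1,0,0,-0.01,-6.5,2.7,0],[1,0,0,-0.01,-6.5,2.7,0],[1,0,0,-0.01,-6.5,2.7,0],[1,0,0,-0.01,-6.5,2.7,0],[1,0,0,-0.01,-6.5,2.7,0],[1,0,0,-0.01,-6.5,2.7,0],[1,0,0,-0.01,-6.5,2.7,0]]
  ]
}}

```text
t: 49.35
eef_pos: [557.2, -135.1, 425.0]
tcp_rot: [[-0.967, 0.256, 0.001], [0.255, 0.967, -0.006], [-0.002, -0.005, -1.0]]
force: [0.3, 0.1, -4.6]
width: 0.695
grasp_force: 33.0
```

Call:
{"fn": "jog_arm", "kwargs": {
  "deltas": [
    [[1,-0.0042,0.0281,-0.0145,0,0,-6.3],[1,-0.0042,0.0281,-0.0145,0,0,-6.3],[1,-0.0042,0.0281,-0.0145,0,0,-6.3],[1,-0.0042,0.0281,-0.0145,0,0,-6.3],[1,-0.0042,0.0281,-0.0145,0,0,-6.3],[1,-0.0042,0.0281,-0.0145,0,0,-6.3],[1,-0.0042,0.0281,-0.0145,0,0,-6.3],[1,-0.0042,0.0281,-0.0145,0,0,-6.3],[1,-0.0042,0.0281,-0.0145,0,0,-6.3],[1,-0.0042,0.0281,-0.0145,0,0,-6.3],[1,-0.0042,0.0281,-0.0145,0,0,-6.3],[1,-0.0042,0.0281,-0.0145,0,0,-6.3]]
  ]
}}

```text
t: 50.35
eef_pos: [505.8, 203.7, 249.1]
tcp_rot: [[0.013, 1.0, -0.001], [1.0, -0.013, 0.001], [0.001, -0.001, -1.0]]
force: [1.1, -0.3, -2.6]
width: 0.695
grasp_force: 33.0
```

Call:
{"fn": "jog_arm", "kwargs": {
  "deltas": [
    [[1,0,0,0,0,0,0],[1,0,0,0,0,0,0],[1,0,0,0,0,0,0]]
  ]
}}

```text
t: 50.6
eef_pos: [506.7, 201.9, 250.0]
tcp_rot: [[0.006, 1.0, -0.0], [1.0, -0.006, -0.0], [-0.0, -0.0, -1.0]]
force: [0.7, -0.2, -2.2]
width: 0.701
grasp_force: 33.0
```

```bash
python3 st.py
```

```text
t 50.6 p [506.7 201.9 250. ] yang -0.3 z [-0. -0. -1.] q [12.6  7.1 90.7 -0.  82.2 13. ] F [ 0.7 -0.2 -2.2] w 0.701 g 33.0
```

Call:
{"fn": "jog_arm", "kwargs": {
  "deltas": [
    [[1,0,0,-0.038,0,0,0],[1,0,0,-0.038,0,0,0],[1,0,0,-0.038,0,0,0],[1,0,0,-0.038,0,0,0],[1,0,0,-0.038,0,0,0],[1,0,0,-0.013,0,0,0],[1,0,0,-0.002,0,0,0],[1,0,0,0,0,0,0],[1,0,0,0,0,0,0],[1,0,0,0,0,0,0]]
  ]
}}

```text
t: 51.43
eef_pos: [509.3, 202.1, 47.6]
tcp_rot: [[0.008, 1.0, 0.005], [1.0, -0.008, 0.001], [0.001, 0.005, -1.0]]
force: [-0.4, -0.5, -2.9]
width: 0.698
grasp_force: 33.0
```

Call:
{"fn": "jog_arm", "kwargs": {
  "deltas": [
    [[1,0,0,-0.001,0,0,0],[1,0,0,-0.001,0,0,0],[1,0,0,-0.001,0,0,0],[1,0,0,-0.001,0,0,0],[1,0,0,0,0,0,0],[1,0,0,0,0,0,0]]
  ]
}}

```text
t: 51.93
eef_pos: [506.5, 202.0, 40.8]
tcp_rot: [[0.007, 1.0, -0.0], [1.0, -0.007, -0.0], [-0.0, -0.0, -1.0]]
force: [0.7, 0.4, -1.9]
width: 0.698
grasp_force: 33.0
```

Call:
{"fn": "jog_arm", "kwargs": {
  "deltas": [
    [[1,0,0,-0.001,0,0,0],[1,0,0,0,0,0,0],[0,0,0,0,0,0,0],[0,0,0,0,0,0,0],[0,0,0,0,0,0,0],[0,0,0,0,0,0,0],[0,0,0,0,0,0,0],[0,0,0,0,0,0,0]]
  ]
}}

```text
t: 52.6
eef_pos: [506.5, 202.2, 40.0]
tcp_rot: [[0.007, 1.0, -0.0], [1.0, -0.007, 0.0], [0.0, -0.0, -1.0]]
force: [-3.7, 1.6, 2.8]
width: 1.0
grasp_force: 1.5
```

Call:
{"fn": "jog_arm", "kwargs": {
  "deltas": [
    [[0,0,0,0.02,0,0,0],[0,0,0,0.035,0,0,0],[0,0,0,0.035,0,0,0],[0,0,0,0.035,0,0,0],[0,0,0,0.035,0,0,0],[0,0,0,0,0,0,0],[0,0,0,0,0,0,0]]
  ]
}}

```text
t: 53.18
eef_pos: [509.3, 202.2, 203.1]
tcp_rot: [[0.007, 1.0, 0.008], [1.0, -0.007, 0.001], [0.001, 0.008, -1.0]]
force: [0.4, -0.7, -0.3]
width: 0.998
grasp_force: 0.0
```

Call:
{"fn": "jog_arm", "kwargs": {
  "deltas": [
    [[1,0.0126,-0.0286,-0.002,0,0,0],[1,0.0126,-0.0286,-0.002,0,0,0],[1,0.0126,-0.0286,-0.002,0,0,0],[1,0.0126,-0.0286,-0.002,0,0,0],[1,0.0126,-0.0286,-0.002,0,0,0],[1,0.0126,-0.0286,-0.002,0,0,0],[1,0.0126,-0.0286,-0.002,0,0,0],[1,0.0126,-0.0286,-0.002,0,0,0],[1,0.0126,-0.0286,-0.002,0,0,0],[1,0.0126,-0.0286,-0.002,0,0,0],[1,0.0126,-0.0286,-0.002,0,0,0],[1,0.0126,-0.0286,-0.002,0,0,0]]
  ],
  "force": 15
}}

```text
t: 54.18
eef_pos: [657.0, -142.6, 172.7]
tcp_rot: [[0.007, 1.0, -0.004], [1.0, -0.007, 0.001], [0.001, -0.004, -1.0]]
force: [0.3, -0.1, 0.2]
width: 0.181
grasp_force: 0.0
```

Call:
{"fn": "jog_arm", "kwargs": {
  "deltas": [
    [[1,0,0,0,0,0,0],[1,0,0,0,0,0,0],[1,0,0,0,0,0,0],[1,0,0,0,0,0,0]]
  ]
}}

```text
t: 54.52
eef_pos: [657.0, -139.9, 174.6]
tcp_rot: [[0.006, 1.0, -0.002], [1.0, -0.006, 0.001], [0.001, -0.002, -1.0]]
force: [-0.2, 0.3, -0.2]
width: 0.005
grasp_force: 0.0
```

```bash
python3 look.py abcd 6; python3 -c "
from h import *
S=viewer.snapshot('side');cv2.imwrite('pics/s6.png',cv2.resize(S[120:400,230:430],None,fx=2,fy=2)[:,:,::-1])"
```

```text
t 54.52 p [ 657.  -139.9  174.6] yang -0.3 z [-0.002  0.001 -1.   ] q [-19.4  25.7  76.2   0.   78.2 -19.1] F [-0.2  0.3 -0.2] w 0.005 g 0.0
a (array([615.6, 314.6]), array([13., 17.]))
b (array([504.8, 314.6]), array([17., 13.]))
c (array([592. , 173.5]), array([15., 12.]))
d (array([506.4, 203.1]), array([16., 13.]))
```

View pics/s6.png

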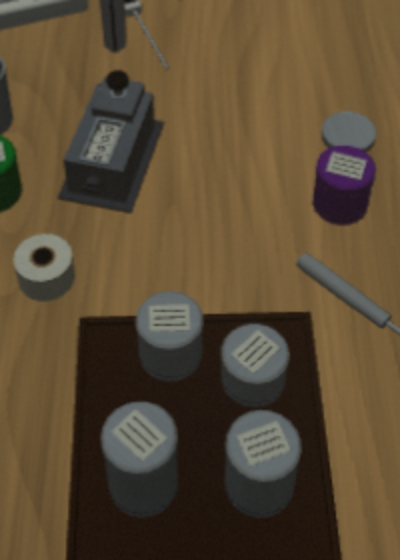

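Jar c was knocked about 37 mm inside the tray. Checking that it stands flat on the floor, clear of the rim.

```bash
python3 - <<'E'
from h import *
for z in (78,6): print(z,((proj('side',(592,173.5,z))-[230,120])*2).round(), ((proj('side',(506.4,203,z-16 if z>6 else 6))-[230,120])*2).round())
T=viewer.snapshot('top'); cv2.imwrite('pics/t7.png',cv2.resize(T[150:265,140:380],None,fx=3,fy=3)[:,:,::-1])
S=viewer.snapshot('side')
E
```

```text
78 [168. 321.] [254. 356.]
6 [169. 358.] [252. 384.]
```

View pics/t7.png

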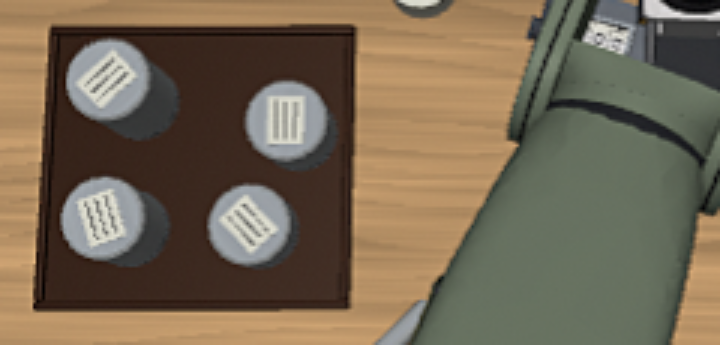

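All four jars stand upright inside the tray, c included: its label pixel matches the upright prediction. Now the key.

Call:
{"fn": "jog_arm", "kwargs": {
  "deltas": [
    [[1,0,0,-0.02,0,0,0],[1,0,0,-0.02,0,0,0],[1,0,0,-0.007,0,0,0],[1,0,0,0,0,0,0],[1,0,0,0,0,0,0],[1,0,0,0,0,0,0]]
  ]
}}

```text
t: 55.22
eef_pos: [658.7, -141.2, 130.3]
tcp_rot: [[0.007, 1.0, 0.002], [1.0, -0.007, -0.001], [-0.001, 0.002, -1.0]]
force: [-0.4, 0.1, 0.5]
width: 0.001
grasp_force: 0.0
```

Call:
{"fn": "jog_arm", "kwargs": {
  "deltas": [
    [[1,0,0,-0.004,0,0,0],[1,0,0,-0.004,0,0,0],[1,0,0,-0.004,0,0,0],[1,0,0,-0.003,0,0,0],[1,0,0,0,0,0,0],[1,0,0,0,0,0,0]]
  ]
}}

```text
t: 55.72
eef_pos: [659.1, -141.6, 114.8]
tcp_rot: [[0.007, 1.0, 0.003], [1.0, -0.007, -0.001], [-0.001, 0.003, -1.0]]
force: [2.2, -0.4, 3.3]
width: 0.008
grasp_force: 1.5
```

Call:
{"fn": "jog_arm", "kwargs": {
  "deltas": [
    [[1,0,0,-0.001,0,0,0],[1,0,0,0,0,0,0],[1,0,0,0,0,0,0]]
  ]
}}

```text
t: 55.97
eef_pos: [658.4, -141.4, 113.4]
tcp_rot: [[0.007, 1.0, 0.001], [1.0, -0.007, -0.001], [-0.001, 0.001, -1.0]]
force: [2.0, -0.6, 3.6]
width: 0.005
grasp_force: 1.7
```

Call:
{"fn": "jog_arm", "kwargs": {
  "deltas": [
    [[1,0,0,-0.001,0,0,0],[1,0,0,-0.0005,0,0,0],[1,0,0,0,0,0,0],[1,0,0,0,0,0,0]]
  ]
}}

```text
t: 56.3
eef_pos: [658.0, -141.3, 111.5]
tcp_rot: [[0.007, 1.0, 0.0], [1.0, -0.007, -0.0], [-0.0, 0.0, -1.0]]
force: [3.4, -1.0, 3.7]
width: 0.003
grasp_force: 1.8
```

Call:
{"fn": "jog_arm", "kwargs": {
  "deltas": [
    [[1,0,0,-0.001,0,0,0],[1,0,0,0,0,0,0],[1,0,0,0,0,0,0]]
  ]
}}

```text
t: 56.55
eef_pos: [658.1, -141.3, 110.8]
tcp_rot: [[0.007, 1.0, 0.001], [1.0, -0.007, -0.0], [-0.0, 0.001, -1.0]]
force: [1.7, -0.9, 5.0]
width: 0.01
grasp_force: 2.5
```

Call:
{"fn": "jog_arm", "kwargs": {
  "deltas": [
    [[1,0,0,-0.001,0,0,0],[1,0,0,0,0,0,0],[1,0,0,0,0,0,0]]
  ]
}}

```text
t: 56.8
eef_pos: [658.2, -141.4, 110.7]
tcp_rot: [[0.007, 1.0, 0.001], [1.0, -0.007, -0.0], [-0.0, 0.001, -1.0]]
force: [1.1, -0.9, 6.9]
width: 0.006
grasp_force: 4.2
```

Call:
{"fn": "jog_arm", "kwargs": {
  "deltas": [
    [[1,0,0,-0.0005,0,0,0],[1,0,0,0,0,0,0],[1,0,0,0,0,0,0]]
  ]
}}

```text
t: 57.05
eef_pos: [658.2, -141.4, 110.7]
tcp_rot: [[0.007, 1.0, 0.001], [1.0, -0.007, -0.001], [-0.001, 0.001, -1.0]]
force: [-0.2, -0.3, 10.6]
width: 0.003
grasp_force: 5.0
```

Call:
{"fn": "jog_arm", "kwargs": {
  "deltas": [
    [[1,0,0,0.006,0,0,0],[1,0,0,0.006,0,0,0],[1,0,0,0.006,0,0,0],[1,0,0,0.006,0,0,0],[1,0,0,0,0,0,0],[1,0,0,0,0,0,0],[1,0,0,0,0,0,0]]
  ]
}}

```text
t: 57.63
eef_pos: [657.2, -140.9, 132.2]
tcp_rot: [[0.007, 1.0, -0.002], [1.0, -0.007, 0.001], [0.001, -0.002, -1.0]]
force: [-0.7, 0.4, 0.4]
width: 0.008
grasp_force: 0.0
```

```bash
python3 -c "
from st import *
st()
S=viewer.snapshot('side');cv2.imwrite('pics/k1.png',cv2.resize(S[145:225,250:320],None,fx=7,fy=7,interpolation=cv2.INTER_CUBIC)[:,:,::-1])"
```

```text
t 57.63 p [ 657.2 -140.9  132.2] yang -0.4 z [-0.002  0.001 -1.   ] q [-19.5  28.   78.2  -0.   73.9 -19.1] F [-0.7  0.4  0.4] w 0.008 g 0.0
```

View pics/k1.png

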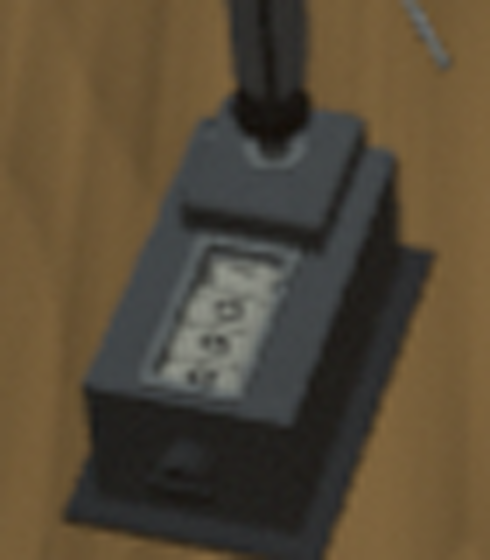

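The units wheel at crop (242,270) went from 0 to 1. Three more strokes the same way.

Call:
{"fn": "jog_arm", "kwargs": {
  "deltas": [
    [[1,0,0,-0.006,0,0,0],[1,0,0,-0.006,0,0,0],[1,0,0,-0.006,0,0,0],[1,0,0,-0.003,0,0,0],[1,0,0,-0.002,0,0,0],[1,0,0,-0.001,0,0,0],[1,0,0,0,0,0,0],[1,0,0,0,0,0,0],[1,0,0,0,0,0,0],[1,0,0,0,0,0,0]]
  ]
}}

```text
t: 58.52
eef_pos: [658.4, -141.5, 110.7]
tcp_rot: [[0.007, 1.0, 0.001], [1.0, -0.007, -0.001], [-0.001, 0.001, -1.0]]
force: [-2.8, 0.8, 9.1]
width: 0.003
grasp_force: 4.5
```

Call:
{"fn": "jog_arm", "kwargs": {
  "deltas": [
    [[1,0,0,0.006,0,0,0],[1,0,0,0.006,0,0,0],[1,0,0,0.006,0,0,0],[1,0,0,0.006,0,0,0],[1,0,0,0,0,0,0],[1,0,0,0,0,0,0],[1,0,0,0,0,0,0]]
  ]
}}

```text
t: 59.1
eef_pos: [657.4, -141.1, 132.4]
tcp_rot: [[0.007, 1.0, -0.001], [1.0, -0.007, 0.0], [0.0, -0.001, -1.0]]
force: [0.6, -0.2, -0.6]
width: 0.007
grasp_force: 0.0
```

Call:
{"fn": "jog_arm", "kwargs": {
  "deltas": [
    [[1,0,0,-0.006,0,0,0],[1,0,0,-0.006,0,0,0],[1,0,0,-0.006,0,0,0],[1,0,0,-0.003,0,0,0],[1,0,0,-0.002,0,0,0],[1,0,0,-0.001,0,0,0],[1,0,0,0,0,0,0],[1,0,0,0,0,0,0],[1,0,0,0,0,0,0],[1,0,0,0,0,0,0]]
  ]
}}

```text
t: 59.93
eef_pos: [658.4, -141.4, 110.7]
tcp_rot: [[0.007, 1.0, 0.001], [1.0, -0.007, -0.001], [-0.001, 0.001, -1.0]]
force: [-2.4, 0.1, 9.7]
width: 0.001
grasp_force: 4.7
```

Call:
{"fn": "jog_arm", "kwargs": {
  "deltas": [
    [[1,0,0,0.006,0,0,0],[1,0,0,0.006,0,0,0],[1,0,0,0.006,0,0,0],[1,0,0,0.006,0,0,0],[1,0,0,0,0,0,0],[1,0,0,0,0,0,0],[1,0,0,0,0,0,0]]
  ]
}}

```text
t: 60.52
eef_pos: [657.5, -141.0, 132.4]
tcp_rot: [[0.007, 1.0, -0.001], [1.0, -0.007, 0.0], [0.0, -0.001, -1.0]]
force: [0.7, 0.6, 0.3]
width: 0.002
grasp_force: 0.0
```

```bash
python3 -c "
from st import *
st()
S=viewer.snapshot('side');cv2.imwrite('pics/k3.png',cv2.resize(S[170:205,265:300],None,fx=12,fy=12,interpolation=cv2.INTER_CUBIC)[:,:,::-1])"
```

```text
t 60.52 p [ 657.5 -141.   132.4] yang -0.4 z [-0.001  0.    -1.   ] q [-19.5  28.   78.2  -0.   73.9 -19.1] F [0.7 0.6 0.3] w 0.002 g 0.0
```

View pics/k3.png

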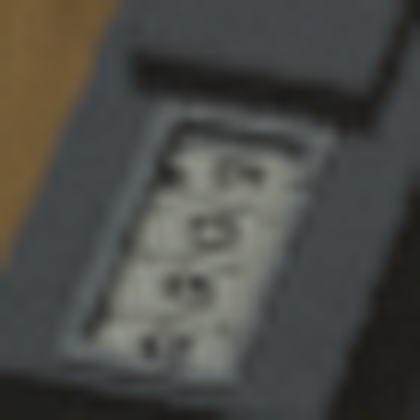

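The digit is blurred here, but both strokes reached the stop (110.7 mm, 9–10 N). Last stroke, then retreat and read from above.

Call:
{"fn": "jog_arm", "kwargs": {
  "deltas": [
    [[1,0,0,-0.006,0,0,0],[1,0,0,-0.006,0,0,0],[1,0,0,-0.006,0,0,0],[1,0,0,-0.003,0,0,0],[1,0,0,-0.002,0,0,0],[1,0,0,-0.001,0,0,0],[1,0,0,0,0,0,0],[1,0,0,0,0,0,0],[1,0,0,0,0,0,0],[1,0,0,0,0,0,0]]
  ]
}}

```text
t: 61.4
eef_pos: [658.4, -141.5, 110.7]
tcp_rot: [[0.007, 1.0, 0.001], [1.0, -0.007, -0.001], [-0.001, 0.001, -1.0]]
force: [-1.9, -0.3, 9.1]
width: 0.004
grasp_force: 4.5
```

Call:
{"fn": "jog_arm", "kwargs": {
  "deltas": [
    [[1,0,0,0.006,0,0,0],[1,0,0,0.006,0,0,0],[1,0,0,0.006,0,0,0],[1,0,0,0.006,0,0,0],[1,0,0,0.02,0,0,0],[1,0,0,0.03,0,0,0],[1,0,0,0.03,0,0,0],[1,0,0,0.03,0,0,0],[1,0,0,0.03,0,0,0]]
  ]
}}

```text
t: 62.15
eef_pos: [657.2, -140.9, 273.8]
tcp_rot: [[0.007, 1.0, -0.002], [1.0, -0.007, 0.001], [0.001, -0.002, -1.0]]
force: [0.4, 0.8, 0.0]
width: 0.01
grasp_force: 0.0
```

Call:
{"fn": "jog_arm", "kwargs": {
  "deltas": [
    [[1,-0.03,-0.03,0,0,0,0],[1,-0.03,-0.03,0,0,0,0],[1,-0.03,-0.03,0,0,0,0],[1,-0.03,-0.03,0,0,0,0],[1,-0.03,-0.03,0,0,0,0],[1,-0.03,-0.03,0,0,0,0],[1,-0.03,-0.03,0,0,0,0],[1,-0.02,-0.03,0,0,0,0],[1,0,-0.03,0,0,0,0],[1,0,0,0,0,0,0],[1,0,0,0,0,0,0]]
  ]
}}

```text
t: 63.07
eef_pos: [430.7, -408.3, 272.3]
tcp_rot: [[0.01, 1.0, -0.001], [1.0, -0.01, 0.002], [0.002, -0.001, -1.0]]
force: [0.4, 0.7, 0.1]
width: 0.004
grasp_force: 0.0
```

```bash
python3 look.py abcd 9; python3 -c "
from h import *
T=viewer.snapshot('top');S=viewer.snapshot('side')
a=cv2.resize(T[140:185,310:385],None,fx=6,fy=6,interpolation=cv2.INTER_CUBIC)
b=cv2.resize(T[130:330,140:520],(760,320)) if 0 else cv2.resize(T[90:330,140:490],(394,270))
cv2.imwrite('pics/k4.png',np.hstack([a,b[:270,:350]])[:,:,::-1])"
```

```text
t 63.07 p [ 430.7 -408.3  272.3] yang -0.6 z [-0.001  0.002 -1.   ] q [-51.8  12.3  82.1   0.   85.7 -51.3] F [0.4 0.7 0.1] w 0.004 g 0.0
a (array([615.6, 314.6]), array([13., 17.]))
b (array([504.6, 315. ]), array([17., 13.]))
c (array([592. , 173.5]), array([15., 12.]))
d (array([506.4, 203.1]), array([16., 13.]))
```

View pics/k4.png

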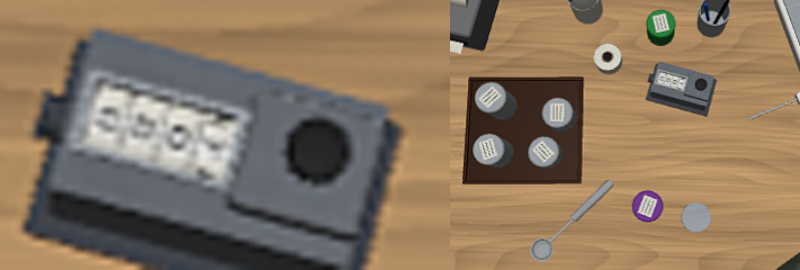

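```bash
python3 -c "
from h import *
T=np.mean([viewer.snapshot('top').astype(float) for _ in range(6)],0).astype(np.uint8)
S=np.mean([viewer.snapshot('side').astype(float) for _ in range(6)],0).astype(np.uint8)
def rot(I,c,ang,s): 
    M=cv2.getRotationMatrix2D(c,ang,s); M[:,2]+=np.array([200,150])-c; return cv2.warpAffine(I,M,(400,300),flags=cv2.INTER_CUBIC)
a=rot(T,(337.,161.),14,12); b=rot(S,(282.,187.),-69,12)
cv2.imwrite('pics/k5.png',cv2.normalize(np.hstack([a,b])[:,:,::-1],None,0,255,cv2.NORM_MINMAX))"
```

```text
(no output)
```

View pics/k5.png

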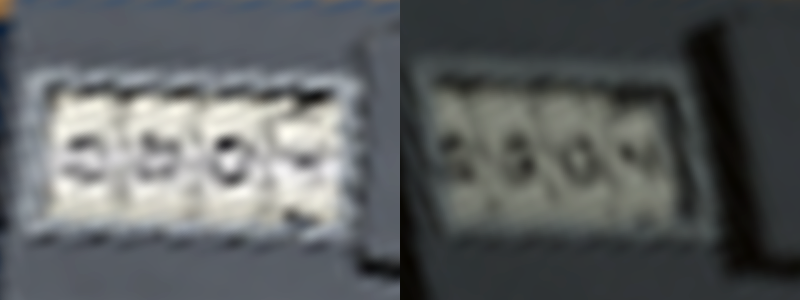

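In the right-hand view the window reads 0004, with the 4 at (640,155). Handing in.

```bash
python3 -c "
from bench import order
print(order.finish_job())"
```

```text
the job is handed in; nothing more can be done
None
```

The job is handed in: all four jars were turned over to about 147° for at least two seconds, tallest to shortest, and stand upright in the tray (jar c shifted about 37 mm after placing but stayed upright inside it), and the counter shows 4.

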